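# Sort the sauce bottles by weight

## Robot

A 7-joint arm with a two-finger parallel gripper is mounted at the origin on a cart in front of the work surface, level with it; the furniture and walls round the work are solid. World frame = base frame: x ahead of the robot, y to its left, z up, the work surface at z = 0. Lengths are in m, angles in rad, forces in N, time in s.
With the tool pointing down it reaches from about 0.4 to 0.9 m from the base axis. Payload 5.5 kg.
Tool frame: the origin (TCP) lies on the centre line of the jaws, within the pads' length; the fingertips stand 14 mm ahead of it and the grasp point (between the pads) lies 5 mm behind it; z points along the fingers, x is the direction in which the jaws open and shut, and the axes are right-handed (so a half turn about z gives the same grasp; the last joint's range is limited). The gripper opens to 85 mm and grips with 20 to 120 N. Pads are 22 mm wide; open, the fingers measure 114 mm over their backs; the gripper's body (76 mm by 85 mm) begins 54 mm behind the grasp point. The pads swing forward as they close: fully open they stand 13 mm farther back than shut.
Start: joints at [1.611, 0.501, -0.427, 1.55, 0.221, 1.138, -0.21], TCP at [0.144, -0.634, 0.245] pointing down, gripper open.
Joint ranges: [-2.88, 2.88], [-0.31, 2.03], [-1.54, 1.56], [0.2, 2.42], [-1.41, 4.55], [0.19, 2.02], [-2.57, 2.57]. Speed limits (rad/s): [2.57, 2.57, 3.14, 3.14, 3.14, 3.14, 3.14].

## Interface

Orientations are given as a unit quaternion [x, y, z, w].
In Python, from plant import read_state, cams, manip gives the robot as it stands.
- The arm moves only by the tool jog_arm, never from a script. Its argument "motion" is a list of rows, each an object of numbers: "x", "y", "z": the shift along the world's x, y, z in units of 0.2 m (1.0 is 0.2 m); "rx", "ry", "rz": the turn, a rotation vector about the world's x, y, z in units of 2 rad (1.0 is 2 rad); "claw": the closure, from -1 (fully open) to 1 (shut). In form: [{"x": .., "y": .., "z": .., "rx": .., "ry": .., "rz": .., "claw": ..}, ...]. A call has exactly 8 rows; each row shifts and turns the commanded pose from where the row before left it; what a row does not reach is not made up. A row lasts 1/12 s, in which the tool goes at most 41.7 mm and 7.16 degrees, less where a joint would pass 70% of its speed; a pose out of reach is approached as far as the arm can. A call with a number of a shift or a turn outside -1 to 1 is refused whole. A call with a gripper value outside its range is refused whole. The fingers move at their own pace and stop on an object; "squeeze" is the grip in N (left out, the last holds). Time passes only in rows, so rows that do not move let the fingers close, or fill a call up. It gives the time, the measured TCP pose, the force and the opening at its end, in the units of the state.
- read_state(): the state, without advancing time (a new reading comes with each control period).
- cams.snapshot(name): name is "side" or "top"; returns (picture, depth): 384x512x3 uint8, red, green, blue; 384x512 float32, m along the optical axis (not along the pixel's ray), 0 where there is no reading.
- cams.get_calibration(name): a dict with "camera_matrix" (3x3 intrinsics, pixels), "distortion" ([k1, k2, p1, p2, k3] as OpenCV has them; the pictures are not rectified), "cam_to_world" (4x4, takes a point from camera to world coordinates). Camera axes: x right, y down, z forward; pixel columns grow to the right and rows downward; lengths in m; the calibration is good to about 2 mm. A picture is of the moment at which its call begins. get_calibration takes no time and is no camera call.
- manip.finish_job(): hands the job in, once; it reports no verdict.
The state is a dict: "t": time; "joints": joint angles; "qvel": joint speeds; "joint_torque": joint torques, N m; "eef_pos": TCP position; "eef_rot": TCP orientation; "contact_force": force on the tool from outside, world axes, zero at the start; "ft_torque": the same for the moment, N m; "opening": finger opening in m.
Only numpy, scipy, OpenCV 4.12 (cv2) and the standard library are available. Lean on these libraries where they do the work, as an engineer would, in place of code of your own. Each camera call takes 0.05 s, during which the arm holds its last target. There are 200 camera calls.

## Task

The three black sauce bottles in the sloping rack look the same, but one is full, one is part-used and one is empty: feel their weight to tell which is which. Stand the full one upright in the middle of the grey spoon rest, stand the empty one upright on the bare worktop clear of the rest and the rack, and leave the part-used one fully home in the rack, in any place. Do not knock a bottle over or shove the two jars.

Things in the scene. Friction and masses are not known exactly. Their poses are not given: they have to be found in the camera images.
- rack: Fixed wooden rack, 130 x 270 mm, places 100 mm apart along its y. Origin under the base, on the worktop (here z = -0.0075); x to the rear, z up. Each place: two rods under a bottle up to 66 mm from its foot, and a foot board as stop. A bottle leans 42 degrees to the front: axis (-0.669, 0, 0.743) in the rack frame; beyond 70 mm from the foot it is free all round.
- slot_1 (a point): Centre of the foot seat of the left (y = +100 mm in the rack frame) place of the rack (seen from the front of the rack): where the foot centre of a bottle that is fully home lies, 50 mm above the worktop.
- slot_2 (a point): Centre of the foot seat of the middle place of the rack (seen from the front of the rack): where the foot centre of a bottle that is fully home lies, 50 mm above the worktop.
- slot_3 (a point): Centre of the foot seat of the right (y = -100 mm) place of the rack (seen from the front of the rack): where the foot centre of a bottle that is fully home lies, 50 mm above the worktop.
- bottle_a: One of three identical opaque black bottles, 59 mm in diameter, 149 mm tall: straight body to 70 mm, shoulder, straight neck 27 mm in diameter from 117 mm to the top. Origin: centre of its foot; z along its axis to the mouth. It starts leaning in the rack. One is full (about 400 g), one part-used (about 250 g), one empty (about 120 g); names and looks do not tell which.
- bottle_b: One of three identical opaque black bottles, 59 mm in diameter, 149 mm tall: straight body to 70 mm, shoulder, straight neck 27 mm in diameter from 117 mm to the top. Origin: centre of its foot; z along its axis to the mouth. It starts leaning in the rack. One is full (about 400 g), one part-used (about 250 g), one empty (about 120 g); names and looks do not tell which.
- bottle_c: One of three identical opaque black bottles, 59 mm in diameter, 149 mm tall: straight body to 70 mm, shoulder, straight neck 27 mm in diameter from 117 mm to the top. Origin: centre of its foot; z along its axis to the mouth. It starts leaning in the rack. One is full (about 400 g), one part-used (about 250 g), one empty (about 120 g); names and looks do not tell which.
- rest: Fixed grey glazed spoon rest lying flat on the worktop in front of the rack: rounded slab 150 mm along its x, 78 mm along its y, 9 mm high. Origin: centre of its underside (the worktop here is at z = -0.0075).
- honey_jar: Bystander: glass jar with green lid, 70 mm in diameter, 101 mm tall. Origin: centre of its foot.
- mustard_jar: Bystander: glass jar with grey lid, 64 mm in diameter, 109 mm tall. Origin: centre of its foot.
Things that resemble listed ones, but are neither listed nor needed, are in the scene too. Leave any yellow look-alike of the bottle_c alone.

How it is judged:
At the end, for the whole second after the job is handed in: Full bottle (over 3.3 N) upright within 0.08 rad on the rest, within 30 mm of its centre; empty one (under 1.7 N) upright within 0.08 rad on the bare worktop, touching neither rest nor rack; part-used one in the rack, foot within 15 mm of a seat, axis 0.63 to 0.84 rad from vertical; all at rest (((contact force between bottle_a and rest above 3.3 N and horizontal distance between bottle_a and rest below 0.03 m and angle between each of bottle_a, bottle_b's own z axis and vertical below 0.08 rad and linear speed of each of bottle_a, bottle_b, bottle_c below 0.02 m/s and contact force between bottle_b and anything else between 0.8 and 1.7 N and contact force between bottle_b and rest below 0.05 N and contact force between bottle_b and rack below 0.05 N and height (world z) of bottle_b between -0.013 and -0.003 m and (distance between bottle_c and slot_1 below 0.015 m or distance between bottle_c and slot_2 below 0.015 m or distance between bottle_c and slot_3 below 0.015 m) and angle between bottle_c's own z axis and vertical between 0.63 and 0.84 rad) or (contact force between bottle_a and rest above 3.3 N and horizontal distance between bottle_a and rest below 0.03 m and angle between each of bottle_a, bottle_c's own z axis and vertical below 0.08 rad and linear speed of each of bottle_a, bottle_c, bottle_b below 0.02 m/s and contact force between bottle_c and anything else between 0.8 and 1.7 N and contact force between bottle_c and rest below 0.05 N and contact force between bottle_c and rack below 0.05 N and height (world z) of bottle_c between -0.013 and -0.003 m and (distance between bottle_b and slot_1 below 0.015 m or distance between bottle_b and slot_2 below 0.015 m or distance between bottle_b and slot_3 below 0.015 m) and angle between bottle_b's own z axis and vertical between 0.63 and 0.84 rad) or (contact force between bottle_b and rest above 3.3 N and horizontal distance between bottle_b and rest below 0.03 m and angle between each of bottle_b, bottle_a's own z axis and vertical below 0.08 rad and linear speed of each of bottle_b, bottle_a, bottle_c below 0.02 m/s and contact force between bottle_a and anything else between 0.8 and 1.7 N and contact force between bottle_a and rest below 0.05 N and contact force between bottle_a and rack below 0.05 N and height (world z) of bottle_a between -0.013 and -0.003 m and (distance between bottle_c and slot_1 below 0.015 m or distance between bottle_c and slot_2 below 0.015 m or distance between bottle_c and slot_3 below 0.015 m) and angle between bottle_c's own z axis and vertical between 0.63 and 0.84 rad) or (contact force between bottle_b and rest above 3.3 N and horizontal distance between bottle_b and rest below 0.03 m and angle between each of bottle_b, bottle_c's own z axis and vertical below 0.08 rad and linear speed of each of bottle_b, bottle_c, bottle_a below 0.02 m/s and contact force between bottle_c and anything else between 0.8 and 1.7 N and contact force between bottle_c and rest below 0.05 N and contact force between bottle_c and rack below 0.05 N and height (world z) of bottle_c between -0.013 and -0.003 m and (distance between bottle_a and slot_1 below 0.015 m or distance between bottle_a and slot_2 below 0.015 m or distance between bottle_a and slot_3 below 0.015 m) and angle between bottle_a's own z axis and vertical between 0.63 and 0.84 rad) or (contact force between bottle_c and rest above 3.3 N and horizontal distance between bottle_c and rest below 0.03 m and angle between each of bottle_c, bottle_a's own z axis and vertical below 0.08 rad and linear speed of each of bottle_c, bottle_a, bottle_b below 0.02 m/s and contact force between bottle_a and anything else between 0.8 and 1.7 N and contact force between bottle_a and rest below 0.05 N and contact force between bottle_a and rack below 0.05 N and height (world z) of bottle_a between -0.013 and -0.003 m and (distance between bottle_b and slot_1 below 0.015 m or distance between bottle_b and slot_2 below 0.015 m or distance between bottle_b and slot_3 below 0.015 m) and angle between bottle_b's own z axis and vertical between 0.63 and 0.84 rad) or (contact force between bottle_c and rest above 3.3 N and horizontal distance between bottle_c and rest below 0.03 m and angle between each of bottle_c, bottle_b's own z axis and vertical below 0.08 rad and linear speed of each of bottle_c, bottle_b, bottle_a below 0.02 m/s and contact force between bottle_b and anything else between 0.8 and 1.7 N and contact force between bottle_b and rest below 0.05 N and contact force between bottle_b and rack below 0.05 N and height (world z) of bottle_b between -0.013 and -0.003 m and (distance between bottle_a and slot_1 below 0.015 m or distance between bottle_a and slot_2 below 0.015 m or distance between bottle_a and slot_3 below 0.015 m) and angle between bottle_a's own z axis and vertical between 0.63 and 0.84 rad))).
It fails at once if the honey jar is shoved by more than 40 mm (distance of honey_jar from where it was at the start of the episode above 0.04 m).
It fails at once if the mustard jar is shoved by more than 40 mm (distance of mustard_jar from where it was at the start of the episode above 0.04 m).
It fails at once if a bottle is knocked over or dropped off the worktop (angle between any of bottle_a, bottle_b, bottle_c's own z axis and vertical above 1.2 rad or height (world z) of any of bottle_a, bottle_b, bottle_c below -0.05 m).
It also fails if it takes over 64 s, if anything falls off the work surface, if the arm or the gripper's body presses on something with over 40 N, if the wrist force passes 120 N, or if a joint passes its speed limit or range.

## Working session

There is one attempt and no reset: what is moved stays moved. The work goes in short steps, Python scripts to look and compute and a tool call to move; the robot and the scene stay as the last step left them, time stands still between calls to the robot, and variables do not carry over. Pictures are saved under pics/ and viewed, about 8 in all and at most 12, crops included, and the job is handed in when it is done.

Besides the shell and the picture viewer there is one more tool, called after "Request:" in YAML: its name, and indented under it one key for each argument. jog_arm: Moves the arm, as the interface text tells. Shifts and turns lie within -1 to 1; 1 stands for 0.2 m of shift or 2 rad of turn. Its arguments: {"type":"object","properties":{"motion":{"type":"array","items":{"type":"object","properties":{"x":{"type":"number"},"y":{"type":"number"},"z":{"type":"number"},"rx":{"type":"number"},"ry":{"type":"number"},"rz":{"type":"number"},"claw":{"type":"number"}}}},"squeeze":{"type":"number"}},"required":["motion"]}

```bash
mkdir -p pics; ls; python3 - <<'E'
from plant import read_state, cams
import cv2, numpy as np
s=read_state(); print({k:np.round(v,3).tolist() for k,v in s.items()})
ims=[]
for n in ("side","top"):
    p,d=cams.snapshot(n); c=cams.get_calibration(n)
    np.savez(f"{n}0.npz",p=p,d=d); ims.append(p[:,:,::-1])
    print(n,np.round(c["camera_matrix"],1).tolist(),np.round(c["distortion"],4),np.round(c["cam_to_world"],3).tolist())
    cv2.imwrite(f"pics/{n}0.png",ims[-1])
E
```

```text
pics
{'t': 0.0, 'joints': [1.611, 0.502, -0.427, 1.551, 0.221, 1.138, -0.21], 'qvel': [0.001, 0.0, 0.002, -0.002, -0.001, 0.001, -0.0], 'joint_torque': [0.0, -56.952, -5.815, -28.094, 0.011, 0.012, -0.0], 'eef_pos': [0.143, -0.633, 0.244], 'eef_rot': [0.781, -0.624, -0.001, -0.001], 'contact_force': [0.445, -0.26, -0.194], 'ft_torque': [-0.014, 0.04, 0.056], 'opening': 0.086}
side [[365.4, 0.0, 254.2], [0.0, 365.4, 188.3], [0.0, 0.0, 1.0]] [-0.0997  0.      0.      0.      0.    ] [[-0.932, -0.209, 0.297, 0.269], [-0.363, 0.545, -0.755, 1.044], [-0.004, -0.812, -0.584, 0.66], [0.0, 0.0, 0.0, 1.0]]
top [[407.4, 0.0, 256.2], [0.0, 407.4, 192.7], [0.0, 0.0, 1.0]] [0.0139 0.     0.     0.     0.    ] [[0.011, -0.997, 0.073, 0.461], [-1.0, -0.011, 0.012, 0.254], [-0.011, -0.073, -0.997, 1.42], [0.0, 0.0, 0.0, 1.0]]
```

View pics/side0.png

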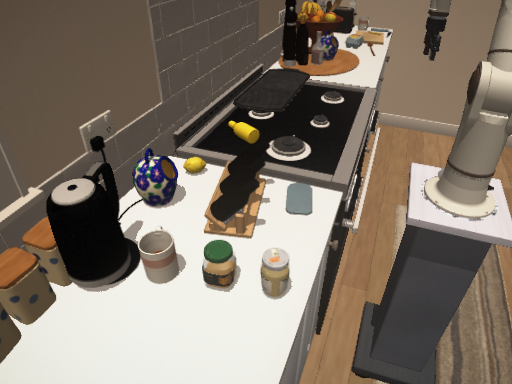

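View pics/top0.png

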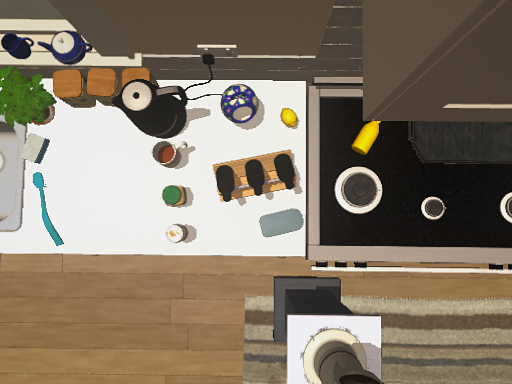

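The side view shows the rack at about (235,200) with three black bottles, the rest at (299,198), the honey jar at (219,262) and the mustard jar at (275,270). In the top view the bottles are at (225,180), (255,174) and (285,168), the rest at (281,222) and the jars at (174,195) and (176,233). The yellow look-alike lies on the hob. Next I fit the poses from depth.

```bash
cat > h.py <<'E'
import numpy as np, cv2
from plant import cams, read_state
def cloud(n,p,d):
    c=cams.get_calibration(n); v,u=np.nonzero(d>0)
    uv=cv2.undistortPoints(np.c_[u,v].astype(np.float64)[:,None],np.array(c["camera_matrix"]),np.array(c["distortion"]))[:,0]
    z=d[v,u].astype(float); T=np.array(c["cam_to_world"])
    P=np.c_[uv*z[:,None],z]@T[:3,:3].T+T[:3,3]
    return P,p[v,u].astype(float)
def prof(s,r):  # signed distance to bottle profile (polyline radius r(s))
    pts=np.array([[0,0],[0,.0295],[.07,.0295],[.117,.0135],[.149,.0135],[.149,0]])
    q=np.c_[s,r]; best=np.full(len(q),9.)
    for a,b in zip(pts[:-1],pts[1:]):
        t=np.clip(((q-a)@(b-a))/((b-a)@(b-a)),0,1); best=np.minimum(best,np.linalg.norm(q-a-t[:,None]*(b-a),axis=1))
    return best
def bott(P,foot,ax):
    w=P-foot; s=w@ax; return prof(s,np.linalg.norm(w-s[:,None]*ax,axis=1))
def axis(yaw): return np.array([-.669*np.cos(yaw),-.669*np.sin(yaw),.743])
E
python3 - <<'E'
from h import *
from scipy.optimize import least_squares
Bs=[];
for n in("side","top"):
    f=np.load(n+"0.npz"); P,C=cloud(n,f["p"],f["d"])
    m=(P[:,0]>.15)&(P[:,0]<.9)&(P[:,1]>-.05)&(P[:,1]<.75)&(P[:,2]<.25)
    P,C=P[m],C[m]
    t=(C.min(1)>200)&(abs(P[:,2])<.03); print(n,"table z",np.median(P[t,2]),P[t,2].std())
    # rest: greyish-blue
    g=(abs(P[:,2])<.02)&(C.mean(1)>70)&(C.mean(1)<170)&(C[:,2]-C[:,0]>8)&(P[:,0]<.52)&(P[:,1]<.4)
    r=cv2.minAreaRect(P[g,:2].astype(np.float32)); print("rest",g.sum(),r,P[g].mean(0),np.median(P[g,2]))
    gl=(C[:,1]>C[:,0]+25)&(C[:,1]>C[:,2]+15)&(P[:,2]>.06)&(P[:,2]<.13); print("honey lid",gl.sum(),P[gl].mean(0))
    k=(C.max(1)<50)&(P[:,2]>.03)&(P[:,2]<.19)&(P[:,0]<.6)&(P[:,1]>.08)&(P[:,1]<.42); print("black",k.sum(),P[k].min(0),P[k].max(0),P[k].mean(0)); Bs.append(P[k])
def res(x,P):
    a=axis(x[2]); y=np.array([-np.sin(x[2]),np.cos(x[2]),0]); f=np.array([x[0],x[1],.0425])
    return np.clip(np.min([bott(P,f+o*y,a) for o in(-.1,0,.1)],0),0,.03)
B=np.vstack(Bs); m=B.mean(0)
for nm,P in (("side",Bs[0]),("top",Bs[1]),("both",B)):
    ss=[least_squares(res,[m[0]+.05,m[1],y],args=(P,),loss="soft_l1",f_scale=.003) for y in(0,.2,.4)]
    s=min(ss,key=lambda q:q.cost); print(nm,s.x,np.median(res(s.x,P)),s.cost)
x=s.x;a=axis(x[2]);y=np.array([-np.sin(x[2]),np.cos(x[2]),0])
for o in(.1,0,-.1):
    f0=np.array([x[0],x[1],.0425])+o*y; w=B-f0; sel=abs(w@y)<.045
    r=least_squares(lambda d:bott(B[sel],f0+d,a),[0,0,0],loss="soft_l1",f_scale=.003); print(o,sel.sum(),"foot",f0,"dev mm",1000*r.x)
E
```

```text
side table z -0.007820323766074666 0.001561371317212504
rest 615 ((0.464335560798645, 0.18308664858341217), (0.07239610701799393, 0.14565904438495636), 14.205262184143066) [4.63535184e-01 1.86787381e-01 3.09548058e-04] 0.0003115676774694265
honey lid 498 [0.59341756 0.52365359 0.09392814]
black 1076 [0.52795469 0.15360398 0.04571477] [0.59999717 0.40541692 0.15942954] [0.5738448  0.32803454 0.12108093]
top table z -0.006783797267396197 0.003334299428672476
rest 812 ((0.46407750248908997, 0.18353435397148132), (0.07308802008628845, 0.14312581717967987), 14.484766960144043) [0.46294301 0.1859691  0.0018406 ] 0.0017429577669136886
honey lid 293 [0.58187994 0.52955399 0.09636087]
black 462 [0.53075315 0.1543942  0.0977969 ] [0.59989294 0.3981699  0.16355478] [0.57769528 0.30086203 0.13614421]
side [0.65249674 0.28298993 0.21030612] 0.0012972865597579682 0.0015260062013483847
top [0.6546689  0.28155759 0.19386314] 0.0013903060663448801 0.0008804715378404369
both [0.65314419 0.28289036 0.2079974 ] 0.0013531406990993419 0.0025792756125610633
0.1 854 foot [0.6324941 0.380735  0.0425   ] dev mm [-0.08513558 -0.14812597  0.87306669]
0 473 foot [0.65314419 0.28289036 0.0425    ] dev mm [-0.33955     0.30084069 -0.8098118 ]
-0.1 211 foot [0.67379428 0.18504572 0.0425    ] dev mm [ 0.07145101 -0.39030939 -1.42978199]
```

Request:
jog_arm:
  motion:
    - {"x": 0.1, "y": 0.08, "z": 0.02, "claw": -1}
    - {"x": 0.16, "y": 0.115, "z": 0.03, "claw": -1}
    - {"x": 0.16, "y": 0.115, "z": 0.03, "claw": -1}
    - {"x": 0.16, "y": 0.115, "z": 0.03, "claw": -1}
    - {"x": 0.16, "y": 0.115, "z": 0.03, "claw": -1}
    - {"x": 0.16, "y": 0.115, "z": 0.03, "claw": -1}
    - {"x": 0.16, "y": 0.115, "z": 0.03, "claw": -1}
    - {"x": 0.16, "y": 0.115, "z": 0.03, "claw": -1}
  squeeze: 80

```text
invalid input at $.motion[0]: expected keys x, y, z, rx, ry, rz, claw
```

```bash
python3 - <<'E'
from h import *
from scipy.optimize import least_squares
s=read_state(); print({k:np.round(s[k],3).tolist() for k in("t","joints","eef_pos","eef_rot","contact_force")})
B=[]
for n in("side","top"):
    f=np.load(n+"0.npz"); P,C=cloud(n,f["p"],f["d"])
    B.append(P[(C.max(1)<50)&(P[:,2]>.03)&(P[:,2]<.19)&(P[:,0]<.72)&(P[:,0]>.45)&(P[:,1]>.1)&(P[:,1]<.44)])
    m=(abs(P[:,2]-.1)<.012)&(P[:,0]>.4)&(P[:,0]<.54)&(P[:,1]>.4)&(P[:,1]<.62); print("mustard",m.sum(),P[m].mean(0))
def res(x,P):
    a=axis(x[2]); y=np.array([-np.sin(x[2]),np.cos(x[2]),0]); f=np.array([x[0],x[1],.0425])
    return np.clip(np.min([bott(P,f+o*y,a) for o in(-.1,0,.1)],0),0,.03)
for P in B+[np.vstack(B)]:
    s=least_squares(res,[.653,.283,.205],args=(P,),loss="soft_l1",f_scale=.003); print(len(P),s.x,np.median(res(s.x,P)))
x=s.x;a=axis(x[2]);y=np.array([-np.sin(x[2]),np.cos(x[2]),0])
for o in(.1,0,-.1): print(o,"tcp grasp s=.13",np.array([x[0],x[1],.0425])+o*y+.13*a)
E
```

```text
{'t': 0.1, 'joints': [1.611, 0.502, -0.427, 1.551, 0.221, 1.138, -0.21], 'eef_pos': [0.143, -0.633, 0.244], 'eef_rot': [0.781, -0.624, -0.001, -0.001], 'contact_force': [0.372, 0.625, 0.114]}
mustard 634 [0.45149665 0.54133985 0.0981737 ]
mustard 330 [0.45194803 0.53494695 0.09950365]
2111 [0.65224476 0.28236798 0.20456932] 0.0011139247797751044
1317 [0.65541211 0.28219841 0.20241925] 0.0013313604025180768
3428 [0.65370744 0.28239062 0.20517787] 0.0013062120233828184
0.1 tcp grasp s=.13 [0.54818752 0.36257372 0.13909   ]
0 tcp grasp s=.13 [0.56856165 0.26467124 0.13909   ]
-0.1 tcp grasp s=.13 [0.58893579 0.16676877 0.13909   ]
```

Request:
jog_arm:
  motion:
    - {"x": 0.1, "y": 0.08, "z": 0.02, "rx": 0, "ry": 0, "rz": 0, "claw": -1}
    - {"x": 0.16, "y": 0.115, "z": 0.03, "rx": 0, "ry": 0, "rz": 0, "claw": -1}
    - {"x": 0.16, "y": 0.115, "z": 0.03, "rx": 0, "ry": 0, "rz": 0, "claw": -1}
    - {"x": 0.16, "y": 0.115, "z": 0.03, "rx": 0, "ry": 0, "rz": 0, "claw": -1}
    - {"x": 0.16, "y": 0.115, "z": 0.03, "rx": 0, "ry": 0, "rz": 0, "claw": -1}
    - {"x": 0.16, "y": 0.115, "z": 0.03, "rx": 0, "ry": 0, "rz": 0, "claw": -1}
    - {"x": 0.16, "y": 0.115, "z": 0.03, "rx": 0, "ry": 0, "rz": 0, "claw": -1}
    - {"x": 0.16, "y": 0.115, "z": 0.03, "rx": 0, "ry": 0, "rz": 0, "claw": -1}
  squeeze: 80

```text
t: 0.77
eef_pos: [0.3887, -0.4554, 0.2913]
eef_rot: [0.781, -0.624, -0.0, 0.0]
contact_force: [0.4, -1.0, 0.2]
opening: 0.0852
```

```bash
python3 -c "
from h import *
s=read_state(); print({k:np.round(s[k],3).tolist() for k in('t','joints','eef_pos','eef_rot','contact_force')})"
```

```text
{'t': 0.767, 'joints': [1.234, 0.384, -0.539, 1.63, 0.209, 1.187, -0.701], 'eef_pos': [0.389, -0.455, 0.291], 'eef_rot': [0.781, -0.624, -0.0, 0.0], 'contact_force': [0.375, -0.965, 0.184]}
```

Request:
jog_arm:
  motion:
    - {"x": 0.08, "y": 0.19, "z": 0, "rx": 0, "ry": 0, "rz": -0.009, "claw": -1}
    - {"x": 0.08, "y": 0.19, "z": 0, "rx": 0, "ry": 0, "rz": 0, "claw": -1}
    - {"x": 0.08, "y": 0.19, "z": 0, "rx": 0, "ry": 0, "rz": 0, "claw": -1}
    - {"x": 0.08, "y": 0.19, "z": 0, "rx": 0, "ry": 0, "rz": 0, "claw": -1}
    - {"x": 0.08, "y": 0.19, "z": 0, "rx": 0, "ry": 0, "rz": 0, "claw": -1}
    - {"x": 0.08, "y": 0.19, "z": 0, "rx": 0, "ry": 0, "rz": 0, "claw": -1}
    - {"x": 0.08, "y": 0.19, "z": 0, "rx": 0, "ry": 0, "rz": 0, "claw": -1}
    - {"x": 0.08, "y": 0.19, "z": 0, "rx": 0, "ry": 0, "rz": 0, "claw": -1}

```text
t: 1.43
eef_pos: [0.5157, -0.151, 0.2912]
eef_rot: [0.776, -0.631, -0.0, 0.0]
contact_force: [0.7, 0.3, 0.1]
opening: 0.0854
```

Request:
jog_arm:
  motion:
    - {"x": 0.004, "y": 0.19, "z": -0.038, "rx": 0.0093, "ry": -0.0449, "rz": 0, "claw": -1}
    - {"x": 0.004, "y": 0.19, "z": -0.038, "rx": 0.0093, "ry": -0.0449, "rz": 0, "claw": -1}
    - {"x": 0.004, "y": 0.19, "z": -0.038, "rx": 0.0093, "ry": -0.0449, "rz": 0, "claw": -1}
    - {"x": 0.004, "y": 0.19, "z": -0.038, "rx": 0.0093, "ry": -0.0449, "rz": 0, "claw": -1}
    - {"x": 0.004, "y": 0.19, "z": -0.038, "rx": 0.0093, "ry": -0.0449, "rz": 0, "claw": -1}
    - {"x": 0.004, "y": 0.19, "z": -0.038, "rx": 0.0093, "ry": -0.0449, "rz": 0, "claw": -1}
    - {"x": 0.004, "y": 0.19, "z": -0.038, "rx": 0.0093, "ry": -0.0449, "rz": 0, "claw": -1}
    - {"x": 0.004, "y": 0.19, "z": -0.038, "rx": 0.0093, "ry": -0.0449, "rz": 0, "claw": -1}

```text
t: 2.1
eef_pos: [0.5164, 0.0821, 0.2346]
eef_rot: [0.743, -0.608, 0.189, -0.206]
contact_force: [0.2, -1.6, -0.3]
opening: 0.0854
```

```bash
cat > st.py <<'E'
from h import *
from scipy.spatial.transform import Rotation as R
s=read_state(); print({k:np.round(s[k],3).tolist() for k in('t','joints','eef_pos','contact_force','opening')})
M=R.from_quat(s["eef_rot"]).as_matrix(); a=axis(.205)
print("tool x",M[:,0].round(3),"z",M[:,2].round(3))
T=np.array([[.2036,-.979,0],np.cross(-a,[.2036,-.979,0]),-a]).T
print("to lean, rotvec/2:",(R.from_matrix(T@M.T).as_rotvec()/2).round(4))
up=np.array([[.2036,-.979,0],np.cross([0,0,-1],[.2036,-.979,0]),[0,0,-1]]).T
print("to down, rotvec/2:",(R.from_matrix(up@M.T).as_rotvec()/2).round(4))
for n,g in dict(L=[.548,.363,.139],M=[.5685,.2645,.139],R=[.589,.167,.139],rest=[.464,.183,.1315],wt=[.43,.37,.1225]).items():
    print(n,"units to grasp",((np.array(g)-s["eef_pos"])/.2).round(3))
E
python3 st.py
```

```text
{'t': 2.1, 'joints': [0.813, 0.04, -1.056, 2.316, 0.337, 0.254, -1.907], 'eef_pos': [0.516, 0.082, 0.235], 'contact_force': [0.188, -1.562, -0.31], 'opening': 0.085}
tool x [ 0.189 -0.982  0.031] z [ 0.531  0.076 -0.844]
to lean, rotvec/2: [ 0.0316 -0.079   0.0088]
to down, rotvec/2: [-0.0407  0.2803  0.0029]
L units to grasp [ 0.158  1.404 -0.478]
M units to grasp [ 0.261  0.912 -0.478]
R units to grasp [ 0.363  0.424 -0.478]
rest units to grasp [-0.262  0.504 -0.515]
wt units to grasp [-0.432  1.439 -0.56 ]
```

Request:
jog_arm:
  motion:
    - {"x": 0.012, "y": 0.047, "z": -0.012, "rx": 0.004, "ry": -0.01, "rz": 0.001, "claw": -1}
    - {"x": 0.012, "y": 0.047, "z": -0.012, "rx": 0.004, "ry": -0.01, "rz": 0.001, "claw": -1}
    - {"x": 0.012, "y": 0.047, "z": -0.012, "rx": 0.004, "ry": -0.01, "rz": 0.001, "claw": -1}
    - {"x": 0.012, "y": 0.047, "z": -0.012, "rx": 0.004, "ry": -0.01, "rz": 0.001, "claw": -1}
    - {"x": 0.012, "y": 0.047, "z": -0.012, "rx": 0.004, "ry": -0.01, "rz": 0.001, "claw": -1}
    - {"x": 0.012, "y": 0.047, "z": -0.012, "rx": 0.004, "ry": -0.01, "rz": 0.001, "claw": -1}
    - {"x": 0.012, "y": 0.047, "z": -0.012, "rx": 0.004, "ry": -0.01, "rz": 0.001, "claw": -1}
    - {"x": 0.012, "y": 0.047, "z": -0.012, "rx": 0.004, "ry": -0.01, "rz": 0.001, "claw": -1}

```text
t: 2.77
eef_pos: [0.5386, 0.1477, 0.2519]
eef_rot: [0.731, -0.597, 0.21, -0.257]
contact_force: [1.0, 0.8, 0.9]
opening: 0.0853
```

```bash
python3 st.py
```

```text
{'t': 2.767, 'joints': [0.407, 0.049, -0.8, 2.315, 0.882, 0.191, -2.572], 'eef_pos': [0.539, 0.148, 0.252], 'contact_force': [1.021, 0.818, 0.914], 'opening': 0.085}
tool x [ 0.2  -0.98  0.  ] z [ 0.613  0.125 -0.78 ]
to lean, rotvec/2: [ 0.0059 -0.0278  0.0019]
to down, rotvec/2: [-0.0681  0.3312  0.0018]
L units to grasp [ 0.047  1.077 -0.564]
M units to grasp [ 0.15   0.584 -0.564]
R units to grasp [ 0.252  0.097 -0.564]
rest units to grasp [-0.373  0.177 -0.602]
wt units to grasp [-0.543  1.112 -0.647]
```

The straight-along-neck tilt runs into the limits of joints 6 and 7. I'll give the hand a half turn and use a smaller tilt: about 20° forward when grasping, so about 22° backward when the bottle stands upright.

Request:
jog_arm:
  motion:
    - {"x": 0, "y": 0, "z": 0.01, "rx": -0.0085, "ry": 0.0414, "rz": 0, "claw": -1}
    - {"x": 0, "y": 0, "z": 0.01, "rx": -0.0085, "ry": 0.0414, "rz": 0, "claw": -1}
    - {"x": 0, "y": 0, "z": 0.01, "rx": -0.0085, "ry": 0.0414, "rz": 0, "claw": -1}
    - {"x": 0, "y": 0, "z": 0.01, "rx": -0.0085, "ry": 0.0414, "rz": 0, "claw": -1}
    - {"x": 0, "y": 0, "z": 0.01, "rx": -0.0085, "ry": 0.0414, "rz": 0, "claw": -1}
    - {"x": 0, "y": 0, "z": 0.01, "rx": -0.0085, "ry": 0.0414, "rz": 0, "claw": -1}
    - {"x": 0, "y": 0, "z": 0.01, "rx": -0.0085, "ry": 0.0414, "rz": 0, "claw": -1}
    - {"x": 0, "y": 0, "z": 0.01, "rx": -0.0085, "ry": 0.0414, "rz": 0, "claw": -1}

```text
t: 3.43
eef_pos: [0.5419, 0.143, 0.2674]
eef_rot: [0.774, -0.633, 0.026, -0.02]
contact_force: [0.2, 0.7, 0.2]
opening: 0.0856
```

Request:
jog_arm:
  motion:
    - {"x": 0, "y": 0, "z": 0, "rx": 0, "ry": 0, "rz": 0.06, "claw": -1}
    - {"x": 0, "y": 0, "z": 0, "rx": 0, "ry": 0, "rz": 0.06, "claw": -1}
    - {"x": 0, "y": 0, "z": 0, "rx": 0, "ry": 0, "rz": 0.06, "claw": -1}
    - {"x": 0, "y": 0, "z": 0, "rx": 0, "ry": 0, "rz": 0.06, "claw": -1}
    - {"x": 0, "y": 0, "z": 0, "rx": 0, "ry": 0, "rz": 0.06, "claw": -1}
    - {"x": 0, "y": 0, "z": 0, "rx": 0, "ry": 0, "rz": 0.06, "claw": -1}
    - {"x": 0, "y": 0, "z": 0, "rx": 0, "ry": 0, "rz": 0.06, "claw": -1}
    - {"x": 0, "y": 0, "z": 0, "rx": 0, "ry": 0, "rz": 0.06, "claw": -1}

```text
t: 4.1
eef_pos: [0.5416, 0.143, 0.2667]
eef_rot: [0.979, -0.201, 0.014, -0.032]
contact_force: [0.4, 0.3, 0.5]
opening: 0.0852
```

```bash
python3 st.py
```

```text
{'t': 4.1, 'joints': [0.588, 0.476, -1.128, 1.787, 0.445, 1.112, -1.08], 'eef_pos': [0.542, 0.143, 0.267], 'contact_force': [0.359, 0.347, 0.544], 'opening': 0.085}
tool x [ 0.919 -0.395  0.015] z [ 0.041  0.056 -0.998]
to lean, rotvec/2: [ 0.2243 -0.2626 -0.459 ]
to down, rotvec/2: [-0.0161  0.0322 -0.48  ]
L units to grasp [ 0.032  1.1   -0.639]
M units to grasp [ 0.134  0.607 -0.639]
R units to grasp [ 0.237  0.12  -0.639]
rest units to grasp [-0.388  0.2   -0.676]
wt units to grasp [-0.558  1.135 -0.721]
```

Request:
jog_arm:
  motion:
    - {"x": 0, "y": 0, "z": 0, "rx": 0, "ry": 0, "rz": 0.06, "claw": -1}
    - {"x": 0, "y": 0, "z": 0, "rx": 0, "ry": 0, "rz": 0.06, "claw": -1}
    - {"x": 0, "y": 0, "z": 0, "rx": 0, "ry": 0, "rz": 0.06, "claw": -1}
    - {"x": 0, "y": 0, "z": 0, "rx": 0, "ry": 0, "rz": 0.06, "claw": -1}
    - {"x": 0, "y": 0, "z": 0, "rx": 0, "ry": 0, "rz": 0.06, "claw": -1}
    - {"x": 0, "y": 0, "z": 0, "rx": 0, "ry": 0, "rz": 0.06, "claw": -1}
    - {"x": 0, "y": 0, "z": 0, "rx": 0, "ry": 0, "rz": 0.06, "claw": -1}
    - {"x": 0, "y": 0, "z": 0, "rx": 0, "ry": 0, "rz": 0.06, "claw": -1}

```text
t: 4.77
eef_pos: [0.5417, 0.1429, 0.2666]
eef_rot: [0.961, 0.273, -0.002, -0.035]
contact_force: [-0.4, 0.3, 0.5]
opening: 0.0855
```

Request:
jog_arm:
  motion:
    - {"x": 0, "y": 0, "z": 0, "rx": 0, "ry": 0, "rz": 0.06, "claw": -1}
    - {"x": 0, "y": 0, "z": 0, "rx": 0, "ry": 0, "rz": 0.06, "claw": -1}
    - {"x": 0, "y": 0, "z": 0, "rx": 0, "ry": 0, "rz": 0.06, "claw": -1}
    - {"x": 0, "y": 0, "z": 0, "rx": 0, "ry": 0, "rz": 0.06, "claw": -1}
    - {"x": 0, "y": 0, "z": 0, "rx": 0, "ry": 0, "rz": 0.06, "claw": -1}
    - {"x": 0, "y": 0, "z": 0, "rx": 0, "ry": 0, "rz": 0.06, "claw": -1}
    - {"x": 0, "y": 0, "z": 0, "rx": 0, "ry": 0, "rz": 0.06, "claw": -1}
    - {"x": 0, "y": 0, "z": 0, "rx": 0, "ry": 0, "rz": 0.06, "claw": -1}

```text
t: 5.43
eef_pos: [0.5418, 0.143, 0.2664]
eef_rot: [0.726, 0.686, -0.018, -0.031]
contact_force: [-0.2, -0.8, 0.3]
opening: 0.0852
```

```bash
cat > st.py <<'E'
from h import *
from scipy.spatial.transform import Rotation as R
s=read_state(); print({k:np.round(s[k],3).tolist() for k in('t','joints','eef_pos','contact_force','ft_torque','opening')})
M=R.from_quat(s["eef_rot"]).as_matrix(); c,n=np.cos(.205),np.sin(.205)
# bottle axis held/leaning; grasp point G at s=.136 of bottle; TCP = G + .005*toolz
TG=.35
def tool(th):
    z=np.array([np.sin(th)*c,np.sin(th)*n,-np.cos(th)]); x=np.array([-n,c,0]); return np.array([x,np.cross(z,x),z]).T
print("tool x",M[:,0].round(3),"z",M[:,2].round(3))
for nm,th in (("grasp",TG),("upright",TG-.733)):
    print("rot to",nm,(R.from_matrix(tool(th)@M.T).as_rotvec()/2).round(4))
S=.136; a=axis(.205); f2=np.array([.6537,.2824,.0425]); yv=np.array([-n,c,0])
for nm,o in(("L",.1),("M",0),("R",-.1)):
    t=f2+o*yv+S*a+.005*tool(TG)[:,2]; print(nm,t.round(4),"units",((t-s["eef_pos"])/.2).round(3))
for nm,f in(("rest",[.464,.183,.0015]),("wt",[.43,.37,-.0075])):
    t=np.array(f)+[0,0,S]+.005*tool(TG-.733)[:,2]; print(nm,t.round(4),"units",((t-s["eef_pos"])/.2).round(3))
E
python3 st.py
```

```text
{'t': 5.433, 'joints': [0.646, 0.82, -1.47, 1.689, 0.76, 1.442, 0.58], 'eef_pos': [0.542, 0.143, 0.266], 'contact_force': [-0.158, -0.75, 0.299], 'ft_torque': [0.058, -0.077, -0.014], 'opening': 0.085}
tool x [0.057 0.998 0.016] z [-0.068  0.019 -0.997]
rot to grasp [ 0.0079 -0.2102  0.1274]
rot to upright [-0.0193  0.1563  0.1311]
L [0.5459 0.3621 0.1389] units [ 0.021  1.096 -0.638]
M [0.5663 0.2642 0.1389] units [ 0.123  0.606 -0.638]
R [0.5867 0.1663 0.1389] units [ 0.224  0.117 -0.638]
rest [0.4622 0.1826 0.1329] units [-0.398  0.198 -0.668]
wt [0.4282 0.3696 0.1239] units [-0.568  1.133 -0.713]
```

Request:
jog_arm:
  motion:
    - {"x": 0.013, "y": 0.011, "z": -0.038, "rx": 0.001, "ry": -0.0263, "rz": 0.0159, "claw": -1}
    - {"x": 0.013, "y": 0.011, "z": -0.038, "rx": 0.001, "ry": -0.0263, "rz": 0.0159, "claw": -1}
    - {"x": 0.013, "y": 0.011, "z": -0.038, "rx": 0.001, "ry": -0.0263, "rz": 0.0159, "claw": -1}
    - {"x": 0.013, "y": 0.011, "z": -0.038, "rx": 0.001, "ry": -0.0263, "rz": 0.0159, "claw": -1}
    - {"x": 0.013, "y": 0.011, "z": -0.038, "rx": 0.001, "ry": -0.0263, "rz": 0.0159, "claw": -1}
    - {"x": 0.013, "y": 0.011, "z": -0.038, "rx": 0.001, "ry": -0.0263, "rz": 0.0159, "claw": -1}
    - {"x": 0.013, "y": 0.011, "z": -0.038, "rx": 0.001, "ry": -0.0263, "rz": 0.0159, "claw": -1}
    - {"x": 0.013, "y": 0.011, "z": -0.038, "rx": 0.001, "ry": -0.0263, "rz": 0.0159, "claw": -1}

```text
t: 6.1
eef_pos: [0.5625, 0.161, 0.2057]
eef_rot: [0.623, 0.762, 0.137, 0.11]
contact_force: [1.1, -0.4, 0.2]
opening: 0.0854
```

```bash
python3 st.py
```

```text
{'t': 6.1, 'joints': [0.743, 0.725, -1.467, 2.039, 1.134, 0.954, 0.526], 'eef_pos': [0.562, 0.161, 0.206], 'contact_force': [1.145, -0.364, 0.207], 'ft_torque': [-0.085, 0.351, -0.024], 'opening': 0.085}
tool x [-0.2    0.98   0.002] z [ 0.339  0.071 -0.938]
rot to grasp [-0.0015  0.0014  0.0018]
rot to upright [-0.0754  0.3604  0.0021]
L [0.5459 0.3621 0.1389] units [-0.083  1.006 -0.334]
M [0.5663 0.2642 0.1389] units [ 0.019  0.516 -0.334]
R [0.5867 0.1663 0.1389] units [ 0.121  0.027 -0.334]
rest [0.4622 0.1826 0.1329] units [-0.501  0.108 -0.364]
wt [0.4282 0.3696 0.1239] units [-0.671  1.043 -0.409]
```

Request:
jog_arm:
  motion:
    - {"x": 0.02, "y": 0.0045, "z": -0.056, "rx": 0, "ry": 0, "rz": 0, "claw": -1}
    - {"x": 0.02, "y": 0.0045, "z": -0.056, "rx": 0, "ry": 0, "rz": 0, "claw": -1}
    - {"x": 0.02, "y": 0.0045, "z": -0.056, "rx": 0, "ry": 0, "rz": 0, "claw": -1}
    - {"x": 0.02, "y": 0.0045, "z": -0.056, "rx": 0, "ry": 0, "rz": 0, "claw": -1}
    - {"x": 0.02, "y": 0.0045, "z": -0.056, "rx": 0, "ry": 0, "rz": 0, "claw": -1}
    - {"x": 0.02, "y": 0.0045, "z": -0.054, "rx": 0, "ry": 0, "rz": 0, "claw": -1}
    - {"x": 0, "y": 0, "z": 0, "rx": 0, "ry": 0, "rz": 0, "claw": -1}
    - {"x": 0, "y": 0, "z": 0, "rx": 0, "ry": 0, "rz": 0, "claw": -1}

```text
t: 6.77
eef_pos: [0.5863, 0.1664, 0.1388]
eef_rot: [0.624, 0.762, 0.136, 0.109]
contact_force: [-0.9, -0.6, 0.0]
opening: 0.0853
```

```bash
python3 st.py; python3 - <<'E'
from h import *
p,d=cams.snapshot("side"); cv2.imwrite("pics/s1.png",cv2.resize(p[120:260,180:340,::-1],None,fx=4,fy=4))
E
```

```text
{'t': 6.767, 'joints': [0.622, 0.81, -1.305, 2.03, 1.278, 0.89, 0.438], 'eef_pos': [0.586, 0.166, 0.139], 'contact_force': [-0.912, -0.645, 0.014], 'ft_torque': [-0.036, 0.382, 0.064], 'opening': 0.085}
tool x [-0.199  0.98   0.003] z [ 0.336  0.071 -0.939]
rot to grasp [-0.0014 -0.0002  0.0026]
rot to upright [-0.0751  0.3588  0.003 ]
L [0.5459 0.3621 0.1389] units [-0.202  0.979  0.   ]
M [0.5663 0.2642 0.1389] units [-0.1    0.489  0.   ]
R [0.5867 0.1663 0.1389] units [ 0.002 -0.     0.   ]
rest [0.4622 0.1826 0.1329] units [-0.621  0.081 -0.03 ]
wt [0.4282 0.3696 0.1239] units [-0.791  1.016 -0.075]
```

View pics/s1.png

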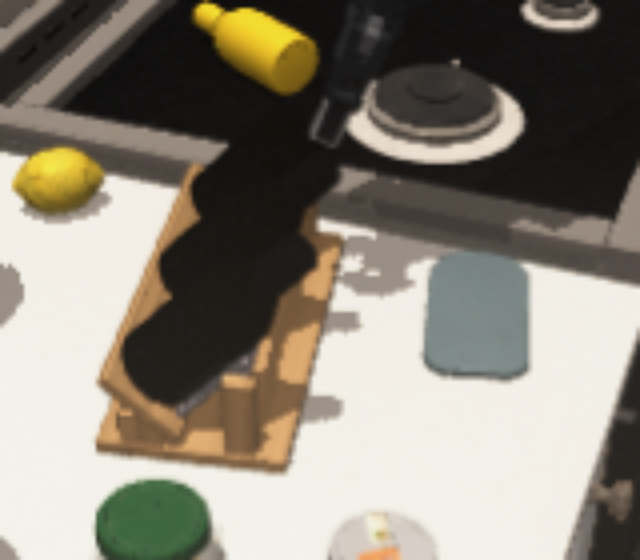

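The fingertip (325,120 in the crop) sits at the neck of the far (right) bottle. Now I close, lift 30 mm and weigh.

Request:
jog_arm:
  motion:
    - {"x": 0, "y": 0, "z": 0, "rx": 0, "ry": 0, "rz": 0, "claw": 1}
    - {"x": 0, "y": 0, "z": 0, "rx": 0, "ry": 0, "rz": 0, "claw": 1}
    - {"x": 0, "y": 0, "z": 0, "rx": 0, "ry": 0, "rz": 0, "claw": 1}
    - {"x": 0, "y": 0, "z": 0, "rx": 0, "ry": 0, "rz": 0, "claw": 1}
    - {"x": 0, "y": 0, "z": 0, "rx": 0, "ry": 0, "rz": 0, "claw": 1}
    - {"x": 0, "y": 0, "z": 0, "rx": 0, "ry": 0, "rz": 0, "claw": 1}
    - {"x": 0, "y": 0, "z": 0, "rx": 0, "ry": 0, "rz": 0, "claw": 1}
    - {"x": 0, "y": 0, "z": 0, "rx": 0, "ry": 0, "rz": 0, "claw": 1}
  squeeze: 80

```text
t: 7.48
eef_pos: [0.5868, 0.1661, 0.1402]
eef_rot: [0.623, 0.762, 0.136, 0.11]
contact_force: [-3.4, -2.7, 5.6]
opening: 0.0256
```

Request:
jog_arm:
  motion:
    - {"x": 0, "y": 0, "z": 0.03, "rx": 0, "ry": 0, "rz": 0, "claw": 1}
    - {"x": 0, "y": 0, "z": 0.04, "rx": 0, "ry": 0, "rz": 0, "claw": 1}
    - {"x": 0, "y": 0, "z": 0.04, "rx": 0, "ry": 0, "rz": 0, "claw": 1}
    - {"x": 0, "y": 0, "z": 0.04, "rx": 0, "ry": 0, "rz": 0, "claw": 1}
    - {"x": 0, "y": 0, "z": 0, "rx": 0, "ry": 0, "rz": 0, "claw": 1}
    - {"x": 0, "y": 0, "z": 0, "rx": 0, "ry": 0, "rz": 0, "claw": 1}
    - {"x": 0, "y": 0, "z": 0, "rx": 0, "ry": 0, "rz": 0, "claw": 1}
    - {"x": 0, "y": 0, "z": 0, "rx": 0, "ry": 0, "rz": 0, "claw": 1}

```text
t: 8.15
eef_pos: [0.5864, 0.1661, 0.169]
eef_rot: [0.624, 0.762, 0.136, 0.11]
contact_force: [-0.4, 0.6, -2.5]
opening: 0.0252
```

```bash
python3 st.py; python3 - <<'E'
from h import *
F=[]
for i in range(4):
    F.append(read_state()["contact_force"]); cams.snapshot("top")
F.append(read_state()["contact_force"]); print(np.round(F,2))
E
```

```text
{'t': 8.15, 'joints': [0.656, 0.78, -1.361, 2.011, 1.212, 0.924, 0.489], 'eef_pos': [0.586, 0.166, 0.169], 'contact_force': [-0.418, 0.553, -2.481], 'ft_torque': [-0.143, 0.646, 0.081], 'opening': 0.025}
tool x [-0.198  0.98   0.002] z [ 0.336  0.07  -0.939]
rot to grasp [-0.0013  0.0002  0.0028]
rot to upright [-0.0748  0.3592  0.0031]
L [0.5459 0.3621 0.1389] units [-0.202  0.98  -0.151]
M [0.5663 0.2642 0.1389] units [-0.101  0.491 -0.151]
R [0.5867 0.1663 0.1389] units [ 0.001  0.001 -0.151]
rest [0.4622 0.1826 0.1329] units [-0.621  0.083 -0.181]
wt [0.4282 0.3696 0.1239] units [-0.791  1.018 -0.226]
[[-0.42  0.55 -2.48]
 [ 0.63 -0.01 -3.31]
 [-0.17 -0.58 -2.9 ]
 [ 0.45 -0.03 -2.13]
 [ 0.1   0.05 -2.84]]
```

Mean −2.7 N, so the right bottle is the part-used one. I set it back, release it and go to the middle one.

Request:
jog_arm:
  motion:
    - {"x": 0, "y": 0, "z": -0.04, "rx": 0, "ry": 0, "rz": 0, "claw": 1}
    - {"x": 0, "y": 0, "z": -0.04, "rx": 0, "ry": 0, "rz": 0, "claw": 1}
    - {"x": 0, "y": 0, "z": -0.04, "rx": 0, "ry": 0, "rz": 0, "claw": 1}
    - {"x": 0, "y": 0, "z": -0.03, "rx": 0, "ry": 0, "rz": 0, "claw": 1}
    - {"x": 0, "y": 0, "z": 0, "rx": 0, "ry": 0, "rz": 0, "claw": 1}
    - {"x": 0, "y": 0, "z": 0, "rx": 0, "ry": 0, "rz": 0, "claw": 0}
    - {"x": 0, "y": 0, "z": 0, "rx": 0, "ry": 0, "rz": 0, "claw": -1}
    - {"x": 0, "y": 0, "z": 0, "rx": 0, "ry": 0, "rz": 0, "claw": -1}

```text
t: 9.02
eef_pos: [0.5869, 0.1666, 0.1393]
eef_rot: [0.623, 0.762, 0.136, 0.11]
contact_force: [0.0, -0.5, 0.2]
opening: 0.0611
```

Request:
jog_arm:
  motion:
    - {"x": 0, "y": 0, "z": 0, "rx": 0, "ry": 0, "rz": 0, "claw": -1}
    - {"x": 0, "y": 0, "z": 0, "rx": 0, "ry": 0, "rz": 0, "claw": -1}
    - {"x": 0, "y": 0, "z": 0, "rx": 0, "ry": 0, "rz": 0, "claw": -1}
    - {"x": -0.02, "y": -0.0045, "z": 0.056, "rx": 0, "ry": 0, "rz": 0, "claw": -1}
    - {"x": -0.025, "y": -0.0055, "z": 0.07, "rx": 0, "ry": 0, "rz": 0, "claw": -1}
    - {"x": -0.025, "y": -0.0055, "z": 0.07, "rx": 0, "ry": 0, "rz": 0, "claw": -1}
    - {"x": -0.025, "y": -0.0055, "z": 0.07, "rx": 0, "ry": 0, "rz": 0, "claw": -1}
    - {"x": -0.025, "y": -0.0055, "z": 0.07, "rx": 0, "ry": 0, "rz": 0, "claw": -1}

```text
t: 9.68
eef_pos: [0.5623, 0.1611, 0.2071]
eef_rot: [0.623, 0.762, 0.136, 0.109]
contact_force: [0.6, -0.5, 0.3]
opening: 0.0857
```

Request:
jog_arm:
  motion:
    - {"x": -0.017, "y": 0.082, "z": 0, "rx": 0, "ry": 0, "rz": 0, "claw": -1}
    - {"x": -0.017, "y": 0.082, "z": 0, "rx": 0, "ry": 0, "rz": 0, "claw": -1}
    - {"x": -0.017, "y": 0.082, "z": 0, "rx": 0, "ry": 0, "rz": 0, "claw": -1}
    - {"x": -0.017, "y": 0.082, "z": 0, "rx": 0, "ry": 0, "rz": 0, "claw": -1}
    - {"x": -0.017, "y": 0.082, "z": 0, "rx": 0, "ry": 0, "rz": 0, "claw": -1}
    - {"x": -0.017, "y": 0.08, "z": 0, "rx": 0, "ry": 0, "rz": 0, "claw": -1}
    - {"x": 0, "y": 0, "z": 0, "rx": 0, "ry": 0, "rz": 0, "claw": -1}
    - {"x": 0, "y": 0, "z": 0, "rx": 0, "ry": 0, "rz": 0, "claw": -1}

```text
t: 10.35
eef_pos: [0.5418, 0.2601, 0.2067]
eef_rot: [0.623, 0.763, 0.136, 0.11]
contact_force: [-0.6, -0.0, -0.0]
opening: 0.0854
```

```bash
python3 st.py; python3 - <<'E'
from h import *
p,d=cams.snapshot("side"); cv2.imwrite("pics/s2.png",cv2.resize(p[120:260,180:340,::-1],None,fx=4,fy=4))
E
```

```text
{'t': 10.35, 'joints': [0.482, 0.695, -1.392, 1.993, 1.13, 0.984, 0.352], 'eef_pos': [0.542, 0.26, 0.207], 'contact_force': [-0.592, -0.033, -0.027], 'ft_torque': [0.008, 0.325, -0.066], 'opening': 0.085}
tool x [-0.201  0.98   0.003] z [ 0.337  0.071 -0.939]
rot to grasp [-0.0014  0.0006  0.0015]
rot to upright [-0.0754  0.3596  0.0019]
L [0.5459 0.3621 0.1389] units [ 0.021  0.51  -0.339]
M [0.5663 0.2642 0.1389] units [ 0.122  0.021 -0.339]
R [0.5867 0.1663 0.1389] units [ 0.224 -0.469 -0.339]
rest [0.4622 0.1826 0.1329] units [-0.398 -0.387 -0.369]
wt [0.4282 0.3696 0.1239] units [-0.568  0.548 -0.414]
```

View pics/s2.png

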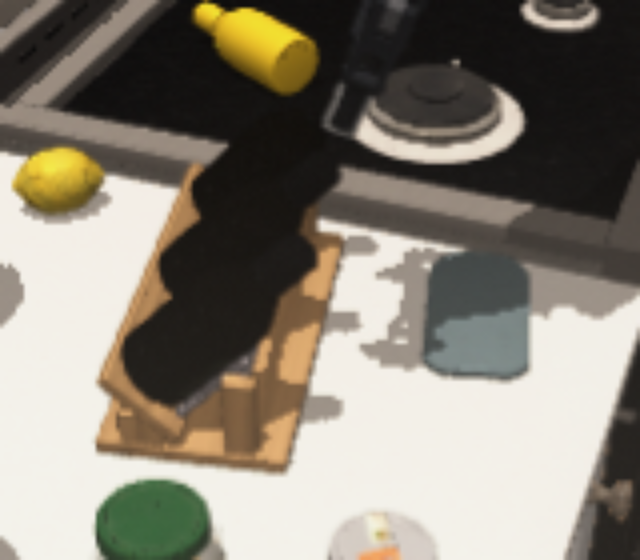

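The right bottle is back in its old place, with its mouth at about (335,170) in the crop. Now I grasp, lift and weigh the middle one.

Request:
jog_arm:
  motion:
    - {"x": 0.02, "y": 0.0035, "z": -0.0565, "rx": 0, "ry": 0, "rz": 0, "claw": -1}
    - {"x": 0.02, "y": 0.0035, "z": -0.0565, "rx": 0, "ry": 0, "rz": 0, "claw": -1}
    - {"x": 0.02, "y": 0.0035, "z": -0.0565, "rx": 0, "ry": 0, "rz": 0, "claw": -1}
    - {"x": 0.02, "y": 0.0035, "z": -0.0565, "rx": 0, "ry": 0, "rz": 0, "claw": -1}
    - {"x": 0.021, "y": 0.0035, "z": -0.0565, "rx": 0, "ry": 0, "rz": 0, "claw": -1}
    - {"x": 0.021, "y": 0.0035, "z": -0.0565, "rx": 0, "ry": 0, "rz": 0, "claw": -1}
    - {"x": 0, "y": 0, "z": 0, "rx": 0, "ry": 0, "rz": 0, "claw": -1}
    - {"x": 0, "y": 0, "z": 0, "rx": 0, "ry": 0, "rz": 0, "claw": 1}

```text
t: 11.07
eef_pos: [0.5664, 0.2632, 0.1379]
eef_rot: [0.624, 0.762, 0.136, 0.109]
contact_force: [0.1, 0.8, 0.1]
opening: 0.0757
```

Request:
jog_arm:
  motion:
    - {"x": 0, "y": 0, "z": 0, "rx": 0, "ry": 0, "rz": 0, "claw": 1}
    - {"x": 0, "y": 0, "z": 0, "rx": 0, "ry": 0, "rz": 0, "claw": 1}
    - {"x": 0, "y": 0, "z": 0, "rx": 0, "ry": 0, "rz": 0, "claw": 1}
    - {"x": 0, "y": 0, "z": 0, "rx": 0, "ry": 0, "rz": 0, "claw": 1}
    - {"x": 0, "y": 0, "z": 0, "rx": 0, "ry": 0, "rz": 0, "claw": 1}
    - {"x": 0, "y": 0, "z": 0, "rx": 0, "ry": 0, "rz": 0, "claw": 1}
    - {"x": 0, "y": 0, "z": 0, "rx": 0, "ry": 0, "rz": 0, "claw": 1}
    - {"x": 0, "y": 0, "z": 0, "rx": 0, "ry": 0, "rz": 0, "claw": 1}

```text
t: 11.73
eef_pos: [0.5666, 0.2639, 0.1398]
eef_rot: [0.623, 0.762, 0.137, 0.11]
contact_force: [-3.6, -1.6, 5.9]
opening: 0.026
```

Request:
jog_arm:
  motion:
    - {"x": 0, "y": 0, "z": 0.03, "rx": 0, "ry": 0, "rz": 0, "claw": 1}
    - {"x": 0, "y": 0, "z": 0.04, "rx": 0, "ry": 0, "rz": 0, "claw": 1}
    - {"x": 0, "y": 0, "z": 0.04, "rx": 0, "ry": 0, "rz": 0, "claw": 1}
    - {"x": 0, "y": 0, "z": 0.04, "rx": 0, "ry": 0, "rz": 0, "claw": 1}
    - {"x": 0, "y": 0, "z": 0, "rx": 0, "ry": 0, "rz": 0, "claw": 1}
    - {"x": 0, "y": 0, "z": 0, "rx": 0, "ry": 0, "rz": 0, "claw": 1}
    - {"x": 0, "y": 0, "z": 0, "rx": 0, "ry": 0, "rz": 0, "claw": 1}
    - {"x": 0, "y": 0, "z": 0, "rx": 0, "ry": 0, "rz": 0, "claw": 1}

```text
t: 12.4
eef_pos: [0.5665, 0.2629, 0.1684]
eef_rot: [0.624, 0.762, 0.136, 0.11]
contact_force: [-0.1, 0.4, -0.7]
opening: 0.0257
```

```bash
cat > w.py <<'E'
from h import *
F=[read_state()["contact_force"]]
for i in range(5):
    cams.snapshot("top"); F.append(read_state()["contact_force"])
print("fz",np.round(F,2)[:,2],np.mean(F,0).round(2))
E
python3 w.py; python3 st.py
```

```text
fz [-0.68 -1.28 -1.21 -1.49 -1.01 -1.9 ] [-0.27 -0.06 -1.26]
{'t': 12.65, 'joints': [0.414, 0.758, -1.296, 1.969, 1.211, 0.953, 0.322], 'eef_pos': [0.567, 0.263, 0.169], 'contact_force': [-0.596, 0.192, -1.896], 'ft_torque': [-0.152, 0.509, -0.018], 'opening': 0.026}
tool x [-0.198  0.98   0.003] z [ 0.337  0.071 -0.939]
rot to grasp [-0.0014  0.0003  0.0026]
rot to upright [-0.075   0.3594  0.003 ]
L [0.5459 0.3621 0.1389] units [-0.103  0.495 -0.149]
M [0.5663 0.2642 0.1389] units [-0.001  0.005 -0.149]
R [0.5867 0.1663 0.1389] units [ 0.1   -0.485 -0.149]
rest [0.4622 0.1826 0.1329] units [-0.522 -0.403 -0.179]
wt [0.4282 0.3696 0.1239] units [-0.692  0.532 -0.224]
```

Mean −1.26 N, so the middle bottle is the empty one and the left must be the full one. I carry this one to the bare worktop at (0.43, 0.37).

Request:
jog_arm:
  motion:
    - {"x": -0.02, "y": 0, "z": 0.08, "rx": 0, "ry": 0, "rz": 0, "claw": 1}
    - {"x": -0.04, "y": 0, "z": 0.08, "rx": 0, "ry": 0, "rz": 0, "claw": 1}
    - {"x": -0.04, "y": 0, "z": 0.08, "rx": 0, "ry": 0, "rz": 0, "claw": 1}
    - {"x": -0.04, "y": 0, "z": 0.08, "rx": 0, "ry": 0, "rz": 0, "claw": 1}
    - {"x": -0.04, "y": 0, "z": 0.08, "rx": 0, "ry": 0, "rz": 0, "claw": 1}
    - {"x": -0.04, "y": 0, "z": 0.08, "rx": 0, "ry": 0, "rz": 0, "claw": 1}
    - {"x": -0.04, "y": 0, "z": 0.08, "rx": 0, "ry": 0, "rz": 0, "claw": 1}
    - {"x": -0.04, "y": 0, "z": 0.08, "rx": 0, "ry": 0, "rz": 0, "claw": 1}

```text
t: 13.32
eef_pos: [0.5059, 0.2635, 0.2971]
eef_rot: [0.623, 0.762, 0.136, 0.109]
contact_force: [-0.6, 0.1, -1.1]
opening: 0.0261
```

Request:
jog_arm:
  motion:
    - {"x": -0.05, "y": 0, "z": 0, "rx": -0.0094, "ry": 0.045, "rz": 0.0004, "claw": 1}
    - {"x": -0.05, "y": 0, "z": 0, "rx": -0.0094, "ry": 0.045, "rz": 0.0004, "claw": 1}
    - {"x": -0.05, "y": 0, "z": 0, "rx": -0.0094, "ry": 0.045, "rz": 0.0004, "claw": 1}
    - {"x": -0.05, "y": 0, "z": 0, "rx": -0.0094, "ry": 0.045, "rz": 0.0004, "claw": 1}
    - {"x": -0.05, "y": 0, "z": 0, "rx": -0.0094, "ry": 0.045, "rz": 0.0004, "claw": 1}
    - {"x": -0.05, "y": 0, "z": 0, "rx": -0.0094, "ry": 0.045, "rz": 0.0004, "claw": 1}
    - {"x": -0.05, "y": 0, "z": 0, "rx": -0.0094, "ry": 0.045, "rz": 0.0004, "claw": 1}
    - {"x": -0.05, "y": 0, "z": 0, "rx": -0.0094, "ry": 0.045, "rz": 0.0004, "claw": 1}

```text
t: 13.98
eef_pos: [0.4267, 0.2635, 0.2971]
eef_rot: [0.619, 0.761, -0.149, -0.121]
contact_force: [0.6, 0.0, -1.0]
opening: 0.0255
```

Request:
jog_arm:
  motion:
    - {"x": 0, "y": 0.066, "z": -0.06, "rx": 0, "ry": 0, "rz": 0, "claw": 1}
    - {"x": 0, "y": 0.066, "z": -0.06, "rx": 0, "ry": 0, "rz": 0, "claw": 1}
    - {"x": 0, "y": 0.066, "z": -0.06, "rx": 0, "ry": 0, "rz": 0, "claw": 1}
    - {"x": 0, "y": 0.066, "z": -0.06, "rx": 0, "ry": 0, "rz": 0, "claw": 1}
    - {"x": 0, "y": 0.066, "z": -0.06, "rx": 0, "ry": 0, "rz": 0, "claw": 1}
    - {"x": 0, "y": 0.066, "z": -0.06, "rx": 0, "ry": 0, "rz": 0, "claw": 1}
    - {"x": 0, "y": 0.066, "z": -0.06, "rx": 0, "ry": 0, "rz": 0, "claw": 1}
    - {"x": 0, "y": 0.066, "z": -0.06, "rx": 0, "ry": 0, "rz": 0, "claw": 1}

```text
t: 14.65
eef_pos: [0.4269, 0.3695, 0.1999]
eef_rot: [0.619, 0.762, -0.148, -0.12]
contact_force: [0.7, -0.1, -1.6]
opening: 0.0252
```

```bash
python3 st.py; python3 - <<'E'
from h import *
p,d=cams.snapshot("side"); np.savez("hold.npz",p=p,d=d); cv2.imwrite("pics/s3.png",cv2.resize(p[100:300,160:360,::-1],None,fx=3,fy=3))
E
```

```text
{'t': 14.65, 'joints': [0.048, 0.942, -1.218, 1.512, 0.567, 1.523, 0.564], 'eef_pos': [0.427, 0.37, 0.2], 'contact_force': [0.685, -0.057, -1.569], 'ft_torque': [0.084, -0.506, 0.038], 'opening': 0.025}
tool x [-0.204  0.979 -0.   ] z [-0.366 -0.076 -0.927]
rot to grasp [ 7.48e-02 -3.59e-01 -1.00e-04]
rot to upright [ 0.0001 -0.0002 -0.0002]
L [0.5459 0.3621 0.1389] units [ 0.595 -0.037 -0.305]
M [0.5663 0.2642 0.1389] units [ 0.697 -0.527 -0.305]
R [0.5867 0.1663 0.1389] units [ 0.799 -1.016 -0.305]
rest [0.4622 0.1826 0.1329] units [ 0.176 -0.935 -0.335]
wt [0.4282 0.3696 0.1239] units [ 0.006  0.    -0.38 ]
```

View pics/s3.png

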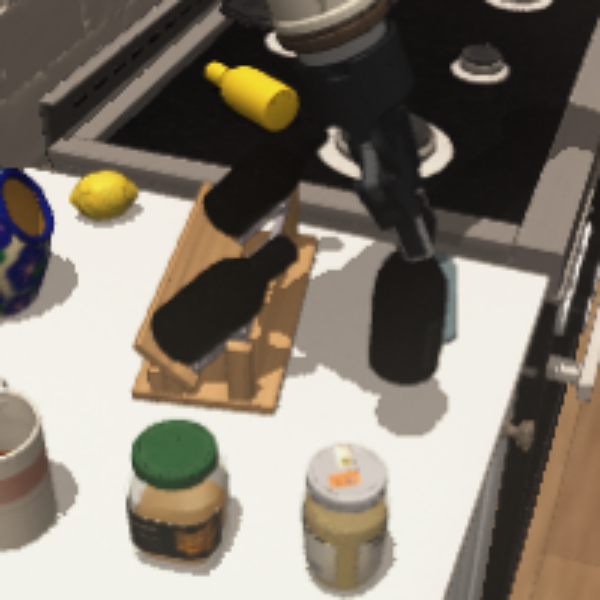

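The empty bottle hangs nearly upright (crop 405,320), clear of the jars and the rack. I fit its pose in the hand before setting it down.

```bash
cat > fit.py <<'E'
from h import *
from scipy.optimize import least_squares
def fitb(P,foot,ax,sup=None):
    # free 5-dof fit of a bottle near the guess, points within 15 mm of it
    foot=np.array(foot,float); ax=np.array(ax,float)
    e1=np.cross(ax,[0,1,0]); e1/=np.linalg.norm(e1); e2=np.cross(ax,e1); x=np.zeros(5)
    A=lambda x:(lambda v:v/np.linalg.norm(v))(ax+x[3]*e1+x[4]*e2)
    for tol in(.02,.01,.006):
        Q=P[bott(P,foot+x[:3],A(x))<tol]
        x=least_squares(lambda x:bott(Q,foot+x[:3],A(x)),x,loss="soft_l1",f_scale=.002).x
    return len(Q),foot+x[:3],A(x)
E
python3 - <<'E'
from fit import *
f=np.load("hold.npz"); P,C=cloud("side",f["p"],f["d"]); P=P[(C.max(1)<60)&(P[:,2]<.19)]
n,ft,a=fitb(P,[.43,.37,.0685],[0,0,1]); print(n,ft.round(4),a.round(4))
E
```

```text
916 [0.4283 0.3688 0.072 ] [-0.0126  0.0051  0.9999]
```

Request:
jog_arm:
  motion:
    - {"x": 0, "y": 0, "z": -0.06, "rx": 0, "ry": 0, "rz": 0, "claw": 1}
    - {"x": 0, "y": 0, "z": -0.08, "rx": 0, "ry": 0, "rz": 0, "claw": 1}
    - {"x": 0, "y": 0, "z": -0.08, "rx": 0, "ry": 0, "rz": 0, "claw": 1}
    - {"x": 0, "y": 0, "z": -0.06, "rx": 0, "ry": 0, "rz": 0, "claw": 1}
    - {"x": 0, "y": 0, "z": -0.04, "rx": 0, "ry": 0, "rz": 0, "claw": 1}
    - {"x": 0, "y": 0, "z": -0.03, "rx": 0, "ry": 0, "rz": 0, "claw": 1}
    - {"x": 0, "y": 0, "z": -0.015, "rx": 0, "ry": 0, "rz": 0, "claw": 1}
    - {"x": 0, "y": 0, "z": 0, "rx": 0, "ry": 0, "rz": 0, "claw": 1}

```text
t: 15.37
eef_pos: [0.4266, 0.3686, 0.1273]
eef_rot: [0.619, 0.761, -0.148, -0.121]
contact_force: [0.7, 0.4, -1.5]
opening: 0.0254
```

Request:
jog_arm:
  motion:
    - {"x": 0, "y": 0, "z": -0.005, "rx": 0, "ry": 0, "rz": 0, "claw": 1}
    - {"x": 0, "y": 0, "z": -0.005, "rx": 0, "ry": 0, "rz": 0, "claw": 1}
    - {"x": 0, "y": 0, "z": -0.005, "rx": 0, "ry": 0, "rz": 0, "claw": 1}
    - {"x": 0, "y": 0, "z": 0, "rx": 0, "ry": 0, "rz": 0, "claw": 1}
    - {"x": 0, "y": 0, "z": 0, "rx": 0, "ry": 0, "rz": 0, "claw": 1}
    - {"x": 0, "y": 0, "z": 0, "rx": 0, "ry": 0, "rz": 0, "claw": 1}
    - {"x": 0, "y": 0, "z": 0, "rx": 0, "ry": 0, "rz": 0, "claw": 1}
    - {"x": 0, "y": 0, "z": 0, "rx": 0, "ry": 0, "rz": 0, "claw": 1}

```text
t: 16.03
eef_pos: [0.4269, 0.3693, 0.1262]
eef_rot: [0.619, 0.762, -0.147, -0.12]
contact_force: [-0.2, -0.7, 5.8]
opening: 0.0256
```

```bash
python3 w.py; python3 st.py|head -1
```

```text
fz [5.79 6.55 5.29 5.76 6.11 5.32] [ 0.36 -1.15  5.8 ]
{'t': 16.283, 'joints': [0.03, 1.019, -1.161, 1.556, 0.632, 1.423, 0.557], 'eef_pos': [0.427, 0.369, 0.126], 'contact_force': [0.261, -1.344, 5.319], 'ft_torque': [-0.266, 0.036, 0.04], 'opening': 0.025}
```

Request:
jog_arm:
  motion:
    - {"x": 0, "y": 0, "z": 0.005, "rx": 0, "ry": 0, "rz": 0, "claw": 1}
    - {"x": 0, "y": 0, "z": 0, "rx": 0, "ry": 0, "rz": 0, "claw": 0.2}
    - {"x": 0, "y": 0, "z": 0, "rx": 0, "ry": 0, "rz": 0, "claw": -0.5}
    - {"x": 0, "y": 0, "z": 0, "rx": 0, "ry": 0, "rz": 0, "claw": -1}
    - {"x": 0, "y": 0, "z": 0, "rx": 0, "ry": 0, "rz": 0, "claw": -1}
    - {"x": 0, "y": 0, "z": 0, "rx": 0, "ry": 0, "rz": 0, "claw": -1}
    - {"x": 0, "y": 0, "z": 0, "rx": 0, "ry": 0, "rz": 0, "claw": -1}
    - {"x": 0, "y": 0, "z": 0, "rx": 0, "ry": 0, "rz": 0, "claw": -1}

```text
t: 16.95
eef_pos: [0.4267, 0.3689, 0.1258]
eef_rot: [0.619, 0.762, -0.148, -0.12]
contact_force: [0.0, -0.3, -0.7]
opening: 0.0857
```

Request:
jog_arm:
  motion:
    - {"x": 0.011, "y": 0.002, "z": 0.028, "rx": 0, "ry": 0, "rz": 0, "claw": -1}
    - {"x": 0.022, "y": 0.0045, "z": 0.056, "rx": 0, "ry": 0, "rz": 0, "claw": -1}
    - {"x": 0.022, "y": 0.0045, "z": 0.056, "rx": 0, "ry": 0, "rz": 0, "claw": -1}
    - {"x": 0.022, "y": 0.0045, "z": 0.056, "rx": 0, "ry": 0, "rz": 0, "claw": -1}
    - {"x": 0.022, "y": 0.0045, "z": 0.056, "rx": 0, "ry": 0, "rz": 0, "claw": -1}
    - {"x": 0.022, "y": 0.0045, "z": 0.1, "rx": 0, "ry": 0, "rz": 0, "claw": -1}
    - {"x": 0, "y": 0, "z": 0.1, "rx": 0, "ry": 0, "rz": 0, "claw": -1}
    - {"x": 0, "y": 0, "z": 0.1, "rx": 0, "ry": 0, "rz": 0, "claw": -1}

```text
t: 17.62
eef_pos: [0.4515, 0.374, 0.2382]
eef_rot: [0.62, 0.762, -0.148, -0.12]
contact_force: [-0.2, -0.3, -0.1]
opening: 0.0854
```

```bash
python3 st.py; python3 - <<'E'
from fit import *
p,d=cams.snapshot("side"); P,C=cloud("side",p,d); P=P[(C.max(1)<60)&(P[:,2]<.2)]
print(fitb(P,[.428,.369,-.0075],[0,0,1]))
c,n=np.cos(.205),np.sin(.205)
for o in(.1,-.1): print(o,fitb(P,np.array([.6537,.2824,.0425])+o*np.array([-n,c,0]),axis(.205)),np.array([.6537,.2824,.0425])+o*np.array([-n,c,0]))
E
```

```text
{'t': 17.617, 'joints': [0.032, 0.928, -1.225, 1.415, 0.55, 1.608, 0.596], 'eef_pos': [0.451, 0.374, 0.238], 'contact_force': [-0.225, -0.321, -0.099], 'ft_torque': [0.079, -0.321, 0.018], 'opening': 0.085}
tool x [-0.203  0.979  0.001] z [-0.366 -0.076 -0.927]
rot to grasp [ 0.0743 -0.3591 -0.    ]
rot to upright [-0.0003 -0.0002  0.0001]
L [0.5459 0.3621 0.1389] units [ 0.472 -0.059 -0.497]
M [0.5663 0.2642 0.1389] units [ 0.574 -0.549 -0.497]
R [0.5867 0.1663 0.1389] units [ 0.676 -1.038 -0.497]
rest [0.4622 0.1826 0.1329] units [ 0.054 -0.957 -0.527]
wt [0.4282 0.3696 0.1239] units [-0.116 -0.022 -0.572]
(951, array([ 0.42979528,  0.367757  , -0.00616212]), array([0.03025396, 0.00423984, 0.99953325]))
0.1 (975, array([0.63202004, 0.37968549, 0.04374036]), array([-0.66554578, -0.13213004,  0.73456822])) [0.63334328 0.3803061  0.0425    ]
-0.1 (707, array([0.67120164, 0.18270026, 0.04479233]), array([-0.65774809, -0.12432629,  0.74290674])) [0.67405672 0.1844939  0.0425    ]
```

Request:
jog_arm:
  motion:
    - {"x": 0.044, "y": -0.0106, "z": -0.021, "rx": 0.0093, "ry": -0.0449, "rz": 0, "claw": -1}
    - {"x": 0.044, "y": -0.0106, "z": -0.021, "rx": 0.0093, "ry": -0.0449, "rz": 0, "claw": -1}
    - {"x": 0.044, "y": -0.0106, "z": -0.021, "rx": 0.0093, "ry": -0.0449, "rz": 0, "claw": -1}
    - {"x": 0.044, "y": -0.0106, "z": -0.021, "rx": 0.0093, "ry": -0.0449, "rz": 0, "claw": -1}
    - {"x": 0.044, "y": -0.0106, "z": -0.021, "rx": 0.0093, "ry": -0.0449, "rz": 0, "claw": -1}
    - {"x": 0.044, "y": -0.0106, "z": -0.021, "rx": 0.0093, "ry": -0.0449, "rz": 0, "claw": -1}
    - {"x": 0.044, "y": -0.0106, "z": -0.021, "rx": 0.0093, "ry": -0.0449, "rz": 0, "claw": -1}
    - {"x": 0.044, "y": -0.0106, "z": -0.021, "rx": 0.0093, "ry": -0.0449, "rz": 0, "claw": -1}

```text
t: 18.33
eef_pos: [0.522, 0.3574, 0.2043]
eef_rot: [0.621, 0.764, 0.137, 0.111]
contact_force: [1.0, 0.6, 0.5]
opening: 0.0855
```

```bash
python3 st.py
```

```text
{'t': 18.333, 'joints': [0.153, 0.612, -1.176, 1.911, 1.043, 0.937, 0.265], 'eef_pos': [0.522, 0.357, 0.204], 'contact_force': [1.022, 0.571, 0.489], 'ft_torque': [-0.053, 0.301, -0.03], 'opening': 0.085}
tool x [-0.204  0.979  0.   ] z [ 0.341  0.071 -0.937]
rot to grasp [-0.0008  0.0027 -0.0003]
rot to upright [-7.550e-02  3.615e-01 -2.000e-04]
L [0.5459 0.3621 0.1389] units [ 0.12   0.024 -0.327]
M [0.5663 0.2642 0.1389] units [ 0.222 -0.466 -0.327]
R [0.5867 0.1663 0.1389] units [ 0.323 -0.955 -0.327]
rest [0.4622 0.1826 0.1329] units [-0.299 -0.874 -0.357]
wt [0.4282 0.3696 0.1239] units [-0.469  0.061 -0.402]
```

Request:
jog_arm:
  motion:
    - {"x": 0.02, "y": 0.004, "z": -0.0545, "rx": 0, "ry": 0, "rz": 0, "claw": -1}
    - {"x": 0.02, "y": 0.004, "z": -0.0545, "rx": 0, "ry": 0, "rz": 0, "claw": -1}
    - {"x": 0.02, "y": 0.004, "z": -0.0545, "rx": 0, "ry": 0, "rz": 0, "claw": -1}
    - {"x": 0.02, "y": 0.004, "z": -0.0545, "rx": 0, "ry": 0, "rz": 0, "claw": -1}
    - {"x": 0.02, "y": 0.004, "z": -0.0545, "rx": 0, "ry": 0, "rz": 0, "claw": -1}
    - {"x": 0.02, "y": 0.004, "z": -0.0545, "rx": 0, "ry": 0, "rz": 0, "claw": -1}
    - {"x": 0, "y": 0, "z": 0, "rx": 0, "ry": 0, "rz": 0, "claw": -1}
    - {"x": 0, "y": 0, "z": 0, "rx": 0, "ry": 0, "rz": 0, "claw": 1}
  squeeze: 100

```text
t: 19.0
eef_pos: [0.545, 0.3616, 0.1359]
eef_rot: [0.622, 0.764, 0.134, 0.109]
contact_force: [0.1, -0.2, 0.0]
opening: 0.0754
```

Request:
jog_arm:
  motion:
    - {"x": 0, "y": 0, "z": 0, "rx": 0, "ry": 0, "rz": 0, "claw": 1}
    - {"x": 0, "y": 0, "z": 0, "rx": 0, "ry": 0, "rz": 0, "claw": 1}
    - {"x": 0, "y": 0, "z": 0, "rx": 0, "ry": 0, "rz": 0, "claw": 1}
    - {"x": 0, "y": 0, "z": 0, "rx": 0, "ry": 0, "rz": 0, "claw": 1}
    - {"x": 0, "y": 0, "z": 0, "rx": 0, "ry": 0, "rz": 0, "claw": 1}
    - {"x": 0, "y": 0, "z": 0, "rx": 0, "ry": 0, "rz": 0, "claw": 1}
    - {"x": 0, "y": 0, "z": 0, "rx": 0, "ry": 0, "rz": 0, "claw": 1}
    - {"x": 0, "y": 0, "z": 0, "rx": 0, "ry": 0, "rz": 0, "claw": 1}

```text
t: 19.67
eef_pos: [0.5454, 0.3618, 0.1385]
eef_rot: [0.621, 0.764, 0.135, 0.111]
contact_force: [-2.9, -2.1, 5.3]
opening: 0.0256
```

Request:
jog_arm:
  motion:
    - {"x": 0, "y": 0, "z": 0.03, "rx": 0, "ry": 0, "rz": 0, "claw": 1}
    - {"x": 0, "y": 0, "z": 0.04, "rx": 0, "ry": 0, "rz": 0, "claw": 1}
    - {"x": 0, "y": 0, "z": 0.04, "rx": 0, "ry": 0, "rz": 0, "claw": 1}
    - {"x": 0, "y": 0, "z": 0.04, "rx": 0, "ry": 0, "rz": 0, "claw": 1}
    - {"x": 0, "y": 0, "z": 0, "rx": 0, "ry": 0, "rz": 0, "claw": 1}
    - {"x": 0, "y": 0, "z": 0, "rx": 0, "ry": 0, "rz": 0, "claw": 1}
    - {"x": 0, "y": 0, "z": 0, "rx": 0, "ry": 0, "rz": 0, "claw": 1}
    - {"x": 0, "y": 0, "z": 0, "rx": 0, "ry": 0, "rz": 0, "claw": 1}

```text
t: 20.33
eef_pos: [0.5451, 0.3612, 0.1667]
eef_rot: [0.621, 0.764, 0.134, 0.11]
contact_force: [0.3, -0.4, -4.2]
opening: 0.0253
```

```bash
python3 w.py; python3 st.py
```

```text
fz [-4.22 -3.48 -4.42 -4.72 -3.62 -3.85] [-0.11 -0.38 -4.05]
{'t': 20.583, 'joints': [0.102, 0.685, -1.103, 1.884, 1.114, 0.913, 0.241], 'eef_pos': [0.545, 0.362, 0.167], 'contact_force': [0.413, -0.75, -3.851], 'ft_torque': [-0.166, 0.78, 0.027], 'opening': 0.025}
tool x [-0.204  0.979 -0.001] z [ 0.335  0.069 -0.94 ]
rot to grasp [ 0.0005 -0.0003 -0.0001]
rot to upright [-7.420e-02  3.585e-01 -2.000e-04]
L [0.5459 0.3621 0.1389] units [ 0.004  0.003 -0.14 ]
M [0.5663 0.2642 0.1389] units [ 0.106 -0.487 -0.14 ]
R [0.5867 0.1663 0.1389] units [ 0.208 -0.976 -0.14 ]
rest [0.4622 0.1826 0.1329] units [-0.415 -0.895 -0.17 ]
wt [0.4282 0.3696 0.1239] units [-0.585  0.04  -0.215]
```

The left bottle weighs 4.05 N, so it is the full one. I carry it to the rest.

Request:
jog_arm:
  motion:
    - {"x": 0, "y": 0, "z": 0.094, "rx": 0, "ry": 0, "rz": 0, "claw": 1}
    - {"x": 0, "y": 0, "z": 0.094, "rx": 0, "ry": 0, "rz": 0, "claw": 1}
    - {"x": 0, "y": 0, "z": 0.094, "rx": 0, "ry": 0, "rz": 0, "claw": 1}
    - {"x": 0, "y": 0, "z": 0.094, "rx": 0, "ry": 0, "rz": 0, "claw": 1}
    - {"x": 0, "y": 0, "z": 0.094, "rx": 0, "ry": 0, "rz": 0, "claw": 1}
    - {"x": 0, "y": 0, "z": 0.094, "rx": 0, "ry": 0, "rz": 0, "claw": 1}
    - {"x": 0, "y": 0, "z": 0.094, "rx": 0, "ry": 0, "rz": 0, "claw": 1}
    - {"x": 0, "y": 0, "z": 0.094, "rx": 0, "ry": 0, "rz": 0, "claw": 1}

```text
t: 21.25
eef_pos: [0.5449, 0.3615, 0.3184]
eef_rot: [0.621, 0.764, 0.134, 0.11]
contact_force: [-0.2, 0.1, -4.0]
opening: 0.0256
```

Request:
jog_arm:
  motion:
    - {"x": -0.052, "y": -0.112, "z": 0, "rx": -0.0093, "ry": 0.0448, "rz": 0, "claw": 1}
    - {"x": -0.052, "y": -0.112, "z": 0, "rx": -0.0093, "ry": 0.0448, "rz": 0, "claw": 1}
    - {"x": -0.052, "y": -0.112, "z": 0, "rx": -0.0093, "ry": 0.0448, "rz": 0, "claw": 1}
    - {"x": -0.052, "y": -0.112, "z": 0, "rx": -0.0093, "ry": 0.0448, "rz": 0, "claw": 1}
    - {"x": -0.052, "y": -0.112, "z": 0, "rx": -0.0093, "ry": 0.0448, "rz": 0, "claw": 1}
    - {"x": -0.052, "y": -0.112, "z": 0, "rx": -0.0093, "ry": 0.0448, "rz": 0, "claw": 1}
    - {"x": -0.052, "y": -0.112, "z": 0, "rx": -0.0093, "ry": 0.0448, "rz": 0, "claw": 1}
    - {"x": -0.052, "y": -0.112, "z": 0, "rx": -0.0093, "ry": 0.0448, "rz": 0, "claw": 1}

```text
t: 21.92
eef_pos: [0.4626, 0.1815, 0.3181]
eef_rot: [0.619, 0.762, -0.148, -0.12]
contact_force: [0.5, 0.8, -4.6]
opening: 0.0255
```

Request:
jog_arm:
  motion:
    - {"x": 0, "y": 0, "z": -0.07, "rx": 0, "ry": 0, "rz": 0, "claw": 1}
    - {"x": 0, "y": 0, "z": -0.08, "rx": 0, "ry": 0, "rz": 0, "claw": 1}
    - {"x": 0, "y": 0, "z": -0.08, "rx": 0, "ry": 0, "rz": 0, "claw": 1}
    - {"x": 0, "y": 0, "z": -0.08, "rx": 0, "ry": 0, "rz": 0, "claw": 1}
    - {"x": 0, "y": 0, "z": -0.08, "rx": 0, "ry": 0, "rz": 0, "claw": 1}
    - {"x": 0, "y": 0, "z": -0.08, "rx": 0, "ry": 0, "rz": 0, "claw": 1}
    - {"x": 0, "y": 0, "z": -0.08, "rx": 0, "ry": 0, "rz": 0, "claw": 1}
    - {"x": 0, "y": 0, "z": -0.04, "rx": 0, "ry": 0, "rz": 0, "claw": 1}

```text
t: 22.58
eef_pos: [0.4615, 0.1819, 0.1971]
eef_rot: [0.619, 0.762, -0.148, -0.12]
contact_force: [-0.1, -0.9, -4.4]
opening: 0.0256
```

```bash
python3 st.py; python3 - <<'E'
from fit import *
s=read_state()
for n in("side","top"):
    p,d=cams.snapshot(n); P,C=cloud(n,p,d); P=P[(C.max(1)<60)&(P[:,2]<s["eef_pos"][2])]
    print(n,fitb(P,[.464,.183,s["eef_pos"][2]-.131],[0,0,1]))
    if n=="side": cv2.imwrite("pics/s4.png",cv2.resize(p[100:300,160:360,::-1],None,fx=3,fy=3)); print(fitb(P,[.43,.368,-.0075],[0,0,1]))
E
```

```text
{'t': 22.583, 'joints': [0.404, 0.867, -1.233, 1.669, 0.585, 1.524, 0.808], 'eef_pos': [0.462, 0.182, 0.197], 'contact_force': [-0.094, -0.926, -4.355], 'ft_torque': [0.074, -0.651, 0.014], 'opening': 0.026}
tool x [-0.205  0.979 -0.001] z [-0.367 -0.078 -0.927]
rot to grasp [ 7.540e-02 -3.593e-01 -3.000e-04]
rot to upright [ 0.0007 -0.0005 -0.0005]
L [0.5459 0.3621 0.1389] units [ 0.422  0.901 -0.291]
M [0.5663 0.2642 0.1389] units [ 0.524  0.412 -0.291]
R [0.5867 0.1663 0.1389] units [ 0.626 -0.078 -0.291]
rest [0.4622 0.1826 0.1329] units [ 0.003  0.004 -0.321]
wt [0.4282 0.3696 0.1239] units [-0.167  0.939 -0.366]
side (734, array([0.46012444, 0.18024503, 0.06837588]), array([0.01245157, 0.02664576, 0.99956739]))
(944, array([ 0.4298676 ,  0.36747453, -0.00689652]), array([0.02700511, 0.00772943, 0.99960541]))
top (76, array([0.45534952, 0.17408432, 0.07615098]), array([0.11953157, 0.11042058, 0.98667092]))
```

View pics/s4.png

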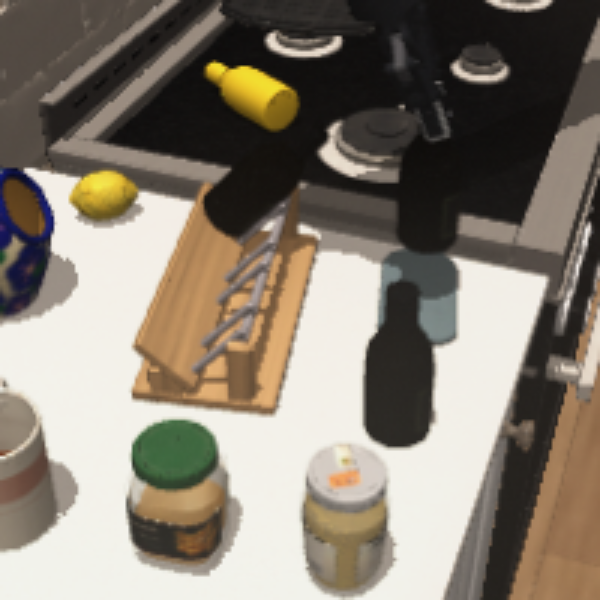

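The full bottle hangs upright over the rest (crop 428,200 above 420,295), and the empty one stands at (398,370). Now I lower it.

Request:
jog_arm:
  motion:
    - {"x": 0.003, "y": 0.003, "z": -0.05, "rx": 0, "ry": 0, "rz": 0, "claw": 1}
    - {"x": 0, "y": 0, "z": -0.07, "rx": 0, "ry": 0, "rz": 0, "claw": 1}
    - {"x": 0, "y": 0, "z": -0.07, "rx": 0, "ry": 0, "rz": 0, "claw": 1}
    - {"x": 0, "y": 0, "z": -0.05, "rx": 0, "ry": 0, "rz": 0, "claw": 1}
    - {"x": 0, "y": 0, "z": -0.03, "rx": 0, "ry": 0, "rz": 0, "claw": 1}
    - {"x": 0, "y": 0, "z": -0.015, "rx": 0, "ry": 0, "rz": 0, "claw": 1}
    - {"x": 0, "y": 0, "z": 0, "rx": 0, "ry": 0, "rz": 0, "claw": 1}
    - {"x": 0, "y": 0, "z": 0, "rx": 0, "ry": 0, "rz": 0, "claw": 1}

```text
t: 23.35
eef_pos: [0.4627, 0.1832, 0.1428]
eef_rot: [0.619, 0.762, -0.147, -0.12]
contact_force: [-1.0, 0.4, -3.5]
opening: 0.0252
```

Request:
jog_arm:
  motion:
    - {"x": 0, "y": 0, "z": -0.005, "rx": 0, "ry": 0, "rz": 0, "claw": 1}
    - {"x": 0, "y": 0, "z": -0.005, "rx": 0, "ry": 0, "rz": 0, "claw": 1}
    - {"x": 0, "y": 0, "z": -0.005, "rx": 0, "ry": 0, "rz": 0, "claw": 1}
    - {"x": 0, "y": 0, "z": -0.005, "rx": 0, "ry": 0, "rz": 0, "claw": 1}
    - {"x": 0, "y": 0, "z": 0, "rx": 0, "ry": 0, "rz": 0, "claw": 1}
    - {"x": 0, "y": 0, "z": 0, "rx": 0, "ry": 0, "rz": 0, "claw": 1}
    - {"x": 0, "y": 0, "z": 0, "rx": 0, "ry": 0, "rz": 0, "claw": 1}
    - {"x": 0, "y": 0, "z": 0, "rx": 0, "ry": 0, "rz": 0, "claw": 1}

```text
t: 24.02
eef_pos: [0.4627, 0.183, 0.1387]
eef_rot: [0.619, 0.762, -0.147, -0.12]
contact_force: [-0.3, -0.6, -3.8]
opening: 0.0252
```

```bash
python3 w.py; python3 st.py|head -1
```

```text
fz [-3.8  -3.19 -4.16 -4.21 -4.84 -3.8 ] [-0.   -0.03 -4.  ]
{'t': 24.267, 'joints': [0.378, 0.933, -1.179, 1.702, 0.645, 1.442, 0.79], 'eef_pos': [0.463, 0.183, 0.139], 'contact_force': [0.182, -0.587, -3.802], 'ft_torque': [0.155, -0.653, -0.066], 'opening': 0.025}
```

Request:
jog_arm:
  motion:
    - {"x": 0, "y": 0, "z": -0.005, "rx": 0, "ry": 0, "rz": 0, "claw": 1}
    - {"x": 0, "y": 0, "z": -0.005, "rx": 0, "ry": 0, "rz": 0, "claw": 1}
    - {"x": 0, "y": 0, "z": -0.005, "rx": 0, "ry": 0, "rz": 0, "claw": 1}
    - {"x": 0, "y": 0, "z": 0, "rx": 0, "ry": 0, "rz": 0, "claw": 1}
    - {"x": 0, "y": 0, "z": 0, "rx": 0, "ry": 0, "rz": 0, "claw": 1}
    - {"x": 0, "y": 0, "z": 0, "rx": 0, "ry": 0, "rz": 0, "claw": 1}
    - {"x": 0, "y": 0, "z": 0, "rx": 0, "ry": 0, "rz": 0, "claw": 1}
    - {"x": 0, "y": 0, "z": 0, "rx": 0, "ry": 0, "rz": 0, "claw": 1}

```text
t: 24.93
eef_pos: [0.4627, 0.183, 0.1357]
eef_rot: [0.619, 0.762, -0.147, -0.12]
contact_force: [0.3, -0.2, -3.6]
opening: 0.0253
```

```bash
python3 w.py; python3 st.py|head -1
```

```text
fz [-3.63 -3.21 -3.63 -3.58 -3.88 -4.38] [-0.04  0.01 -3.72]
{'t': 25.183, 'joints': [0.377, 0.936, -1.176, 1.703, 0.648, 1.438, 0.789], 'eef_pos': [0.463, 0.183, 0.136], 'contact_force': [0.085, -0.308, -4.379], 'ft_torque': [0.184, -0.687, -0.002], 'opening': 0.025}
```

Request:
jog_arm:
  motion:
    - {"x": 0, "y": 0, "z": -0.005, "rx": 0, "ry": 0, "rz": 0, "claw": 1}
    - {"x": 0, "y": 0, "z": -0.005, "rx": 0, "ry": 0, "rz": 0, "claw": 1}
    - {"x": 0, "y": 0, "z": 0, "rx": 0, "ry": 0, "rz": 0, "claw": 1}
    - {"x": 0, "y": 0, "z": 0, "rx": 0, "ry": 0, "rz": 0, "claw": 1}
    - {"x": 0, "y": 0, "z": 0, "rx": 0, "ry": 0, "rz": 0, "claw": 1}
    - {"x": 0, "y": 0, "z": 0, "rx": 0, "ry": 0, "rz": 0, "claw": 1}
    - {"x": 0, "y": 0, "z": 0, "rx": 0, "ry": 0, "rz": 0, "claw": 1}
    - {"x": 0, "y": 0, "z": 0, "rx": 0, "ry": 0, "rz": 0, "claw": 1}

```text
t: 25.85
eef_pos: [0.4627, 0.183, 0.1338]
eef_rot: [0.619, 0.762, -0.147, -0.12]
contact_force: [0.0, -1.1, 0.0]
opening: 0.0254
```

```bash
python3 w.py; python3 st.py|head -1
```

```text
fz [0.03 0.23 0.06 0.71 1.26 0.45] [ 0.04 -0.5   0.46]
{'t': 26.1, 'joints': [0.376, 0.939, -1.174, 1.704, 0.65, 1.435, 0.788], 'eef_pos': [0.463, 0.183, 0.134], 'contact_force': [0.377, 0.22, 0.455], 'ft_torque': [-0.053, -0.35, 0.072], 'opening': 0.026}
```

The bottle now rests its full weight on the spoon rest. I release it and retreat.

Request:
jog_arm:
  motion:
    - {"x": 0, "y": 0, "z": 0, "rx": 0, "ry": 0, "rz": 0, "claw": 0.2}
    - {"x": 0, "y": 0, "z": 0, "rx": 0, "ry": 0, "rz": 0, "claw": -0.5}
    - {"x": 0, "y": 0, "z": 0, "rx": 0, "ry": 0, "rz": 0, "claw": -1}
    - {"x": 0, "y": 0, "z": 0, "rx": 0, "ry": 0, "rz": 0, "claw": -1}
    - {"x": 0, "y": 0, "z": 0, "rx": 0, "ry": 0, "rz": 0, "claw": -1}
    - {"x": 0, "y": 0, "z": 0, "rx": 0, "ry": 0, "rz": 0, "claw": -1}
    - {"x": 0, "y": 0, "z": 0, "rx": 0, "ry": 0, "rz": 0, "claw": -1}
    - {"x": 0, "y": 0, "z": 0, "rx": 0, "ry": 0, "rz": 0, "claw": -1}

```text
t: 26.77
eef_pos: [0.4627, 0.183, 0.1337]
eef_rot: [0.619, 0.762, -0.148, -0.12]
contact_force: [-0.3, 1.1, 0.1]
opening: 0.085
```

Request:
jog_arm:
  motion:
    - {"x": 0.011, "y": 0.002, "z": 0.028, "rx": 0, "ry": 0, "rz": 0, "claw": -1}
    - {"x": 0.022, "y": 0.0045, "z": 0.056, "rx": 0, "ry": 0, "rz": 0, "claw": -1}
    - {"x": 0.022, "y": 0.0045, "z": 0.056, "rx": 0, "ry": 0, "rz": 0, "claw": -1}
    - {"x": 0.022, "y": 0.0045, "z": 0.056, "rx": 0, "ry": 0, "rz": 0, "claw": -1}
    - {"x": 0.022, "y": 0.0045, "z": 0.056, "rx": 0, "ry": 0, "rz": 0, "claw": -1}
    - {"x": 0.022, "y": 0.0045, "z": 0.1, "rx": 0, "ry": 0, "rz": 0, "claw": -1}
    - {"x": 0, "y": 0, "z": 0.15, "rx": 0, "ry": 0, "rz": 0, "claw": -1}
    - {"x": 0, "y": 0, "z": 0.15, "rx": 0, "ry": 0, "rz": 0, "claw": -1}

```text
t: 27.43
eef_pos: [0.4871, 0.1879, 0.2658]
eef_rot: [0.619, 0.762, -0.148, -0.12]
contact_force: [1.4, -0.3, 0.4]
opening: 0.0856
```

Request:
jog_arm:
  motion:
    - {"x": 0, "y": -0.1, "z": 0.1, "rx": 0, "ry": 0, "rz": 0, "claw": -1}
    - {"x": 0, "y": -0.15, "z": 0.05, "rx": 0, "ry": 0, "rz": 0, "claw": -1}
    - {"x": 0, "y": -0.15, "z": 0, "rx": 0, "ry": 0, "rz": 0, "claw": -1}
    - {"x": 0, "y": -0.15, "z": 0, "rx": 0, "ry": 0, "rz": 0, "claw": -1}
    - {"x": 0, "y": -0.15, "z": 0, "rx": 0, "ry": 0, "rz": 0, "claw": -1}
    - {"x": 0, "y": -0.15, "z": 0, "rx": 0, "ry": 0, "rz": 0, "claw": -1}
    - {"x": 0, "y": 0, "z": 0, "rx": 0, "ry": 0, "rz": 0, "claw": -1}
    - {"x": 0, "y": 0, "z": 0, "rx": 0, "ry": 0, "rz": 0, "claw": -1}

```text
t: 28.1
eef_pos: [0.4875, 0.016, 0.2948]
eef_rot: [0.621, 0.76, -0.147, -0.12]
contact_force: [-0.1, -0.3, -0.1]
opening: 0.0851
```

```bash
python3 - <<'E'
from fit import *
c,n=np.cos(.205),np.sin(.205); slot=np.array([.6537,.2824,.0425])-.1*np.array([-n,c,0])
for nm in("side","top"):
    p,d=cams.snapshot(nm); P,C=cloud(nm,p,d); K=P[(C.max(1)<60)&(P[:,2]<.2)]
    cv2.imwrite(f"pics/{nm}5.png",p[100:300,150:370,::-1] if nm=="top" else cv2.resize(p[100:300,160:360,::-1],None,fx=3,fy=3))
    print(nm)
    for l,f,a in(("full",[.463,.182,.0015],[0,0,1]),("empty",[.43,.368,-.0075],[0,0,1]),("part",slot,axis(.205))):
        k,ft,ax=fitb(K,f,a); print(l,k,ft.round(4),ax.round(3),"angle",np.arccos(ax[2]).round(3),"slot d",np.linalg.norm(ft-slot).round(4) if l=="part" else "")
    gl=(C[:,1]>C[:,0]+25)&(C[:,1]>C[:,2]+15)&(P[:,2]>.06)&(P[:,2]<.13)&(P[:,1]>.4)&(P[:,1]<.65)&(P[:,0]<.7); print("honey",P[gl].mean(0).round(3))
    m=(abs(P[:,2]-.1)<.012)&(P[:,0]>.4)&(P[:,0]<.54)&(P[:,1]>.4)&(P[:,1]<.62); print("mustard",P[m].mean(0).round(3))
E
```

```text
side
full 722 [0.4625 0.1827 0.0027] [0.026 0.002 1.   ] angle 0.026 slot d 
empty 946 [ 0.4299  0.3677 -0.0065] [0.029 0.004 1.   ] angle 0.03 slot d 
part 730 [0.6726 0.183  0.0431] [-0.657 -0.122  0.744] angle 0.732 slot d 0.0022
honey [0.55  0.549 0.092]
mustard [0.451 0.541 0.098]
top
full 250 [0.4631 0.1829 0.0044] [ 0.033 -0.005  0.999] angle 0.033 slot d 
empty 234 [ 0.4314  0.3631 -0.005 ] [0.027 0.047 0.999] angle 0.054 slot d 
part 473 [0.6744 0.1832 0.0435] [-0.652 -0.125  0.748] angle 0.726 slot d 0.0016
honey [0.55  0.548 0.093]
mustard [0.452 0.535 0.1  ]
```

View pics/side5.png

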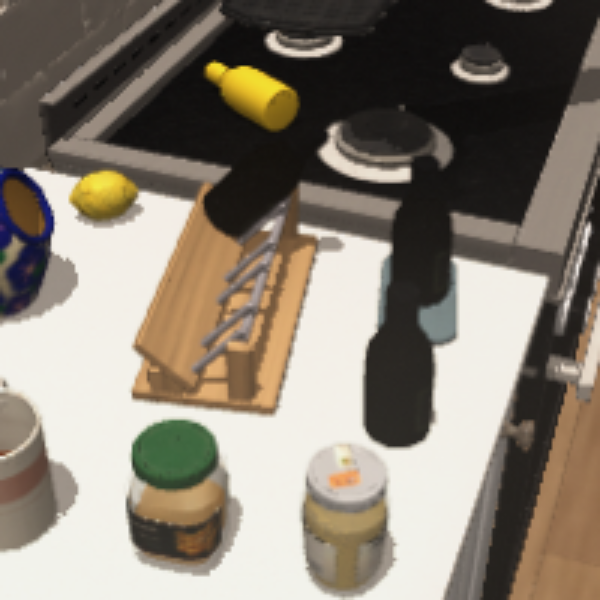

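The full bottle stands on the rest at (423,235), the empty one on the worktop at (398,370), and the part-used one is seated in the rack at (255,185). Neither jar has moved in the picture.

```bash
python3 -c "
from plant import manip
print(manip.finish_job())"
```

```text
the job is handed in; nothing more can be done
None
```

I weighed all three bottles, placed them as asked and handed the job in at about 28 s of the 64 s. No verdict was reported.

| Bottle (seen from the front) | Measured weight | Where it is now | Last check |
|---|---|---|---|
| Left, full | 4.05 N | Upright on the spoon rest | About 2 mm from the rest's centre, tilt about 0.03 rad |
| Middle, empty | 1.26 N | Upright on the bare worktop at (0.43, 0.37) | Tilt 0.03 rad (side camera) to 0.05 rad (top camera), limit 0.08 rad |
| Right, part-used | 2.73 N | Back in its own place in the rack | Foot about 2 mm from the seat, lean 0.73 rad |

- **Weights:** single force readings scattered by about ±0.5 N, so each weight is an average of five or six readings.
- **Mustard jar:** its measured position did not change.
- **Honey jar:** my first and last measurements differ by about 40 mm. I used a tighter selection of green points at the end, and the early one probably included other green objects. The jar sits at the same place in the later pictures, and the gripper never went near it.
- **Empty bottle's tilt:** the two cameras disagree slightly. The top view had few points on that bottle, so I trust the side view more.

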